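# Sanitise the scoops under the lamp

### The arm

A 6-joint arm with a two-finger parallel gripper is mounted at the origin on a cart in front of the work surface, level with it; the furniture and walls round the work are solid. World frame = base frame: x ahead of the robot, y to its left, z up, the work surface at z = 0. Lengths are in m, angles in degrees, forces in N, time in s.
With the tool pointing down it reaches from about 0.15 to 0.775 m from the base axis. Payload 6.1 kg.
Tool frame: the origin (TCP) lies at the very end of the fingers, on their centre line; the grasp point (between the pads) lies 19 mm behind it; z points along the fingers, x is the direction in which the jaws open and shut, and the axes are right-handed (so a half turn about z gives the same grasp; the last joint's range is limited). The gripper opens to 85 mm and grips with 20 to 120 N. Pads are 22 mm wide; open, the fingers measure 114 mm over their backs; the gripper's body (76 mm by 85 mm) begins 54 mm behind the grasp point. The pads swing forward as they close: fully open they stand 13 mm farther back than shut.
Start: joints at [-76.433, 7.208, -2.269, 80.523, 0, 90], TCP at [0.123, -0.51, 0.231] pointing down, gripper open.
Joint ranges: [-155.77, 155.77], [-54.66, 111.73], [-72.52, 77.12], [-102.08, 115.82], [-83.92, 84.16], [-180, 180]. Speed limits (degrees/s): [136.94, 136.94, 172.46, 180, 180, 180].

### API

Orientations are given as [roll, pitch, yaw] about the fixed x, y, z axes, in that order (R = Rz(yaw) Ry(pitch) Rx(roll)).
In Python, from cell import manip gives the robot as it stands.
- The arm moves only by the tool move_arm, never from a script. Its argument "series" is a list of rows, each a list of 7 numbers: the shift along the tool's x, y, z in m, then the turn, a rotation vector about the tool's x, y, z in rad, then the closure, from 0 (fully open) to 1 (shut). A call has 1 to 10 rows; each row shifts and turns the commanded pose from where the row before left it, along the tool's axes as they then stand; what a row does not reach is not made up. A row lasts 1/12 s, in which the tool goes at most 41.7 mm and 7.16 degrees, less where a joint would pass 70% of its speed; a pose out of reach is approached as far as the arm can. A call with a gripper value outside its range is refused whole. The fingers move at their own pace and stop on an object; the grip force is fixed at half the most. Time passes only in rows, so rows that do not move let the fingers close. It gives the time, the measured TCP pose, the force and the opening at its end, in the units of the state.
- manip.observe(): the state, without advancing time (a new reading comes with each control period).
- manip.get_image(name): name is "scene" or "top"; returns a dict with "frame" (480x640x3 uint8, red, green, blue), "camera_matrix" (3x3 intrinsics, pixels), "origin" and "attitude" of the camera in the world. Camera axes: x right, y up, looking along -z (the intrinsics and any distortion apply to the point x, -y, -z); pixel columns grow to the right and rows downward; lengths in m; the calibration is good to about 2 mm. A picture is of the moment at which its call begins. There is no depth.
- manip.job_done(): hands the job in, once; it reports no verdict.
The state is a dict: "time_s": time; "qpos": joint angles; "qvel": joint speeds; "joint_efforts": joint torques, N m; "ee_pos": TCP position; "orientation": TCP orientation; "contact_force": force on the tool from outside, world axes, zero at the start; "ft_torque": the same for the moment, N m; "width": finger opening in m.
Only numpy, scipy, OpenCV 4.12 (cv2) and the standard library are available. Lean on these libraries where they do the work, as an engineer would, in place of code of your own. Each camera call takes 0.05 s, during which the arm holds its last target.

### The job

Get the sweet scoops sanitised: lay every scoop that is out on the counter flat in the metal tray, and slide the tray along the counter, without lifting it, until the round dark mark at its far edge sits under the pointer of the lamp. Only when that is done, lift the guard flap of the switch box open, flip the toggle beneath fully over to the far side (on), and lower the guard shut again; leave the bell and the brass weights where they are.

Things in the scene. Friction and masses are not known exactly. Their poses are not given: they have to be found in the camera images.
- scoop_a_mid (a point): steel sweet scoop, 149 mm long, 52 wide, 28 high, 90 g, or absent. Point: half-way along, 12 mm above its underside. Own x runs to the bowl end, z up. Round handle, 16 mm wide, from x = -75 to +14 mm; its rear end lies on the counter and it slopes up (axis 16 mm above the underside at x = -20: pinch there across y). Bowl, open upward, from +14 to +75 mm, its floor on the counter.
- scoop_b_mid (a point): steel sweet scoop, 149 mm long, 52 wide, 28 high, 90 g, or absent. Point: half-way along, 12 mm above its underside. Own x runs to the bowl end, z up. Round handle, 16 mm wide, from x = -75 to +14 mm; its rear end lies on the counter and it slopes up (axis 16 mm above the underside at x = -20: pinch there across y). Bowl, open upward, from +14 to +75 mm, its floor on the counter.
- scoop_c_mid (a point): steel sweet scoop, 149 mm long, 52 wide, 28 high, 90 g, or absent. Point: half-way along, 12 mm above its underside. Own x runs to the bowl end, z up. Round handle, 16 mm wide, from x = -75 to +14 mm; its rear end lies on the counter and it slopes up (axis 16 mm above the underside at x = -20: pinch there across y). Bowl, open upward, from +14 to +75 mm, its floor on the counter.
- tray_floor (a point): open aluminium tray, 187 mm (x) by 222 (y), walls 28 high and 6 thick, floor 6 thick, inside 175 by 210 mm, 0.45 kg, loose, stands flat on the counter. This point: centre of its inner floor, 6 mm above the counter; axes are the tray's: x points away from the handle toward the mark, z up. Three scoops fit side by side, lengthwise along x, about 64 mm apart.
- tray_handle (a point): black stub handle on the tray's near side, a bar 14 mm wide (y), from 12 to 40 mm above the counter, standing 53 mm out from the wall along the tray's -x; this point is at its middle, 122 mm from the tray's centre and 26 mm above the counter. Pinch it across y and drag. Axes as the tray.
- tray_mark (a point): centre of the round dark mark, 24 mm across, on top of the small tab on the tray's far side, 109 mm from the tray's centre along +x, 28 mm above the counter. Axes as the tray.
- lamp_tip (a point): lower end of the thin upright steel pointer, 47 mm above the counter, of a fixed lamp, held out on a bent rod (80 mm up at the pointer). The lamp's white hood (120 x 170 mm, underside 205 mm up) begins 45 mm beyond the pointer (+x); its base begins 120 mm beyond. The tray passes under the pointer.
- guard_hinge (a point): middle of the hinge of the guard flap at the rear of the fixed grey switch box (97 mm deep, 100 wide, 66 high), 70 mm above the counter. Axes of the box: x away from the robot side, y along the hinge, z up. Under the flap is a recess, 86 mm wide and open in front, with its floor 30 mm up; box front is 95 mm in front (-x) of the hinge.
- guard_ear (a point): middle of the grip ear of the guard flap: a flat strip 14 mm wide (y), 8 thick, 36 long, standing out from the front edge of the flap in the flap's plane, beyond the front of the box. This point is 115 mm from the hinge; the flap plate ends 93 mm from the hinge. Pinch it across its width.
- guard (a joint): guard flap angle: 0 is shut (flat over the box), grows as the ear is lifted up and over to the rear, stop at 1.95 rad. The hinge is stiff (0.045 N m): the flap stays where it is left.
- toggle_tip (a point): tip of the steel toggle lever, 27 mm above its pivot, which is 54 mm in front (-x) of the hinge and 32 mm above the counter; the lever is 9 to 12 mm thick.
- toggle (a joint): toggle angle: 0 is off, leaning 0.4 rad to the robot side (box -x); 0.8 is on, leaning 0.4 rad to the far side (+x). It stays where it is left; about 1.5 N at the tip moves it.
- bell: bystander: counter bell, 79 mm across, 64 high, loose; origin under its centre
- weight_big: bystander: brass weight, 38 mm across, 34 high, loose; origin under its centre
Things that resemble listed ones, but are neither listed nor needed, are in the scene too. Leave any brown look-alike of the part that bears scoop_a_mid alone.

How it is judged (in metres and radians):
On the way, in this order (a step that is already met when the one before it is completed fails the run):
1. every scoop lies flat in the tray and the tray's mark is under the lamp's pointer, with the guard still shut and the toggle off (x of scoop_a_mid in the frame of tray_floor between -0.035 and 0.035 m and y of scoop_a_mid in the frame of tray_floor between -0.09 and 0.09 m and z of each of scoop_a_mid, scoop_b_mid, scoop_c_mid in the frame of tray_floor below 0.026 m and angle between each of scoop_a_mid, scoop_b_mid, scoop_c_mid's own z axis and vertical below 0.3 rad and x of scoop_b_mid in the frame of tray_floor between -0.035 and 0.035 m and y of scoop_b_mid in the frame of tray_floor between -0.09 and 0.09 m and x of scoop_c_mid in the frame of tray_floor between -0.035 and 0.035 m and y of scoop_c_mid in the frame of tray_floor between -0.09 and 0.09 m and horizontal distance between tray_mark and lamp_tip below 0.012 m and height (world z) of tray_mark below 0.033 m and value of joint toggle below 0.25 rad and value of joint guard below 0.12 rad), for 0.3 s.
2. the guard is lifted open (at least 1.2 rad) with the toggle still off (value of joint guard above 1.2 rad and value of joint toggle below 0.25 rad), for 0.2 s.
3. the toggle is flipped on while the mark is under the pointer (value of joint toggle above 0.6 rad and value of joint guard above 0.9 rad and horizontal distance between tray_mark and lamp_tip below 0.012 m and height (world z) of tray_mark below 0.033 m), for 0.2 s.
At the end, for the whole second after the job is handed in: every scoop lies flat on the tray's floor (its middle within 35 mm lengthwise and 90 mm crosswise of the tray's centre), the centre of the mark within 12 mm of straight under the pointer, tray flat on the counter and at rest, toggle on (over 0.6 rad), guard shut (under 0.12 rad) (x of scoop_a_mid in the frame of tray_floor between -0.035 and 0.035 m and y of scoop_a_mid in the frame of tray_floor between -0.09 and 0.09 m and z of each of scoop_a_mid, scoop_b_mid, scoop_c_mid in the frame of tray_floor below 0.026 m and angle between each of scoop_a_mid, scoop_b_mid, scoop_c_mid's own z axis and vertical below 0.3 rad and x of scoop_b_mid in the frame of tray_floor between -0.035 and 0.035 m and y of scoop_b_mid in the frame of tray_floor between -0.09 and 0.09 m and x of scoop_c_mid in the frame of tray_floor between -0.035 and 0.035 m and y of scoop_c_mid in the frame of tray_floor between -0.09 and 0.09 m and horizontal distance between tray_mark and lamp_tip below 0.012 m and height (world z) of tray_mark below 0.033 m and value of joint toggle above 0.6 rad and value of joint guard below 0.12 rad and linear speed of tray below 0.02 m/s); the robot touches nothing.
It fails at once if the tray is lifted off the counter or tipped (height (world z) of tray_floor above 0.036 m or angle between tray_floor's own z axis and vertical above 0.25 rad).
It fails at once if a bystander is moved by more than 40 mm (distance of any of bell, weight_big from where it was at the start of the episode above 0.04 m).
Of scoop_a, scoop_b, scoop_c only 2 to 3 are there at a start; the rules pass over those that are not, and their reading is None.
At some moment in a run one of scoop_a, scoop_b, scoop_c may be knocked a few centimetres aside while the robot is not near it.
Once in a run the grip may slacken for a moment while it holds something.
It also fails if it takes over 208 s, if anything falls off the work surface, if the arm or the gripper's body presses on something with over 40 N, if the wrist force passes 120 N, or if a joint passes its speed limit or range.

## Working session

There is one attempt and no reset: what is moved stays moved. The work goes in short steps, Python scripts to look and compute and a tool call to move; the robot and the scene stay as the last step left them, time stands still between calls to the robot, and variables do not carry over. Pictures are saved under pics/ and viewed, and the job is handed in when it is done.

Besides the shell and the picture viewer there is one more tool, called after "Call:" in YAML: its name, and indented under it one key for each argument. move_arm: Moves the arm, as the interface text tells. Its arguments: {"type":"object","properties":{"series":{"type":"array"}},"required":["series"]}

```bash
ls; mkdir -p pics
cat > h.py <<'E'
import numpy as np, cv2
from cell import manip
from scipy.spatial.transform import Rotation as R
def snap(name,fn):
    d=manip.get_image(name); np.save('/tmp/%s.npy'%name,d,allow_pickle=True)
    cv2.imwrite('pics/'+fn,d['frame'][:,:,::-1]); return d
def load(name): return np.load('/tmp/%s.npy'%name,allow_pickle=True).item()
E
python3 - <<'E'
from h import *
print(manip.observe())
for n in ['scene','top']:
    d=snap(n,n+'0.png'); print({k:v for k,v in d.items() if k!='frame'})
E
```

```text
pics
{'time_s': 0.0, 'qpos': array([-7.64329307e+01,  7.24168854e+00, -2.32707434e+00,  8.05242980e+01,
       -3.74959087e-03,  9.00009472e+01]), 'qvel': array([ 0.08184061, -0.014016  ,  0.06348179,  0.02203208, -0.0176317 ,
        0.00054073]), 'joint_efforts': array([-3.24602908e-03, -4.35914290e+01,  3.52926278e+01,  1.73615251e-02,
       -1.37127840e-04,  6.79741575e-06]), 'ee_pos': array([ 0.12303979, -0.50994999,  0.2305193 ]), 'orientation': array([ 1.79996249e+02,  9.30608294e-02, -7.64338780e+01]), 'contact_force': array([-0.42125879,  0.24682967,  0.03340991]), 'ft_torque': array([-0.00849169, -0.0504123 ,  0.00142172]), 'width': 0.0854292873499101}
{'camera_matrix': array([[579.80140062,   0.        , 327.50015706],
       [  0.        , 579.80140062, 227.87707809],
       [  0.        ,   0.        ,   1.        ]]), 'origin': array([-0.22618255,  0.65860969,  0.96154882]), 'attitude': array([  47.7066078 ,   -1.19854632, -128.77393156])}
{'camera_matrix': array([[554.93486685,   0.        , 326.62062495],
       [  0.        , 554.93486685, 246.83766972],
       [  0.        ,   0.        ,   1.        ]]), 'origin': array([0.37927277, 0.02266256, 1.42968633]), 'attitude': array([  5.17719278,   1.14543185, -90.56545588])}
```

View pics/scene0.png

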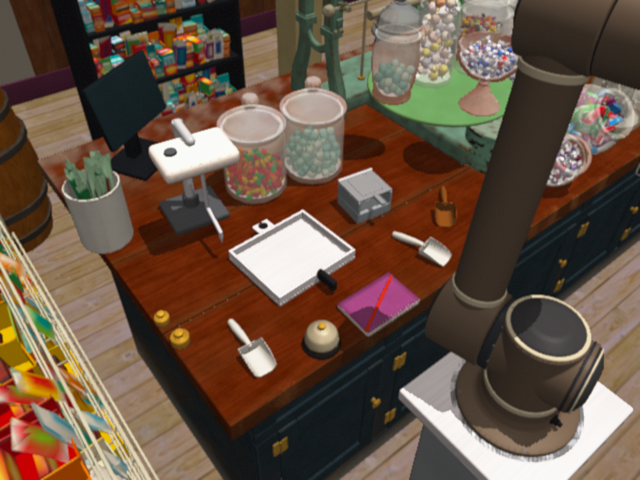

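View pics/top0.png

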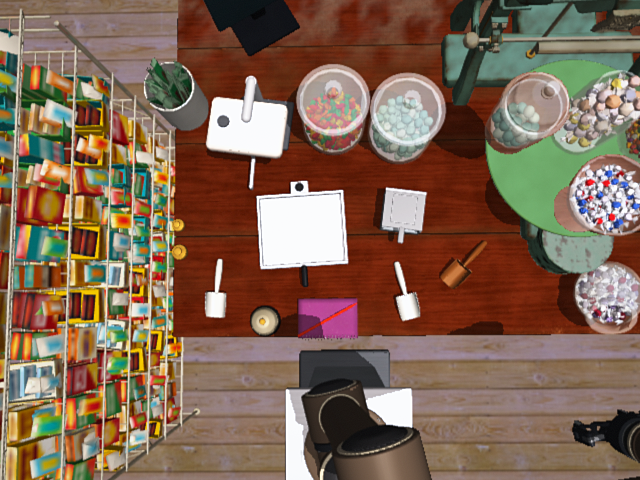

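```bash
cat >> h.py <<'E'
def cam(d):
    K=d['camera_matrix']; Rc=R.from_euler('xyz',d['attitude'],degrees=True).as_matrix(); return K,Rc,d['origin']
def ray(d,uv):
    K,Rc,o=cam(d); x=np.linalg.solve(K,[uv[0],uv[1],1]); r=Rc@np.array([x[0],-x[1],-x[2]]); return o,r/np.linalg.norm(r)
def onz(d,uv,z):
    o,r=ray(d,uv); return o+r*(z-o[2])/r[2]
def proj(d,p):
    K,Rc,o=cam(d); c=Rc.T@(np.asarray(p)-o); q=K@np.array([c[0],-c[1],-c[2]]); return q[:2]/q[2]
def tri(d1,u1,d2,u2):
    o1,r1=ray(d1,u1);o2,r2=ray(d2,u2)
    s=np.linalg.lstsq(np.c_[r1,-r2],o2-o1,rcond=None)[0]; a=o1+s[0]*r1;b=o2+s[1]*r2
    return (a+b)/2,np.linalg.norm(a-b)
def crop(d,fn,x0,y0,w,h,k):
    cv2.imwrite('pics/'+fn,cv2.resize(d['frame'][y0:y0+h,x0:x0+w,::-1],None,fx=k,fy=k,interpolation=cv2.INTER_CUBIC))
E
python3 - <<'E'
from h import *
t=load('top');s=load('scene')
crop(t,'t1.png',190,160,160,120,5)
crop(t,'t2.png',200,240,240,100,3)
crop(t,'t3.png',370,170,120,90,6)
crop(s,'s1.png',140,120,260,190,3)
crop(s,'s2.png',330,150,140,140,5)
crop(s,'s3.png',140,290,200,100,4)
E
```

```text
(no output)
```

View pics/t1.png

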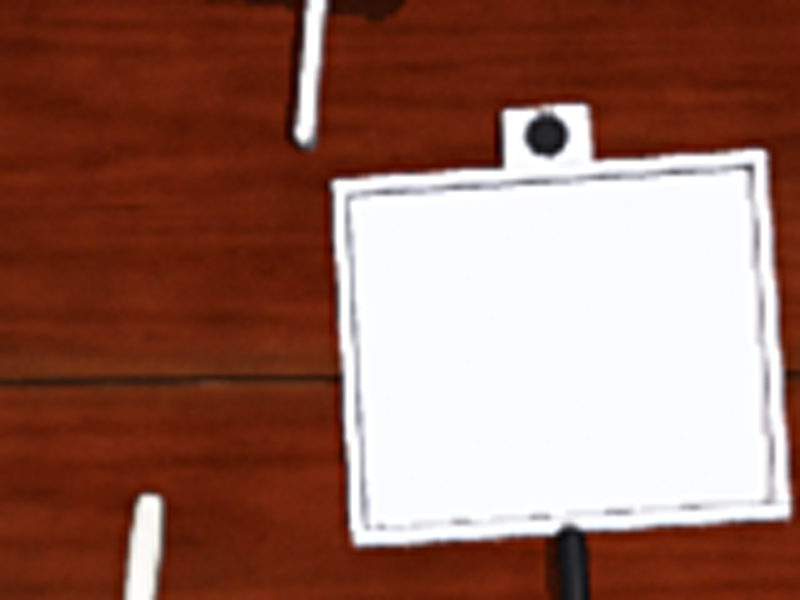

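View pics/t3.png

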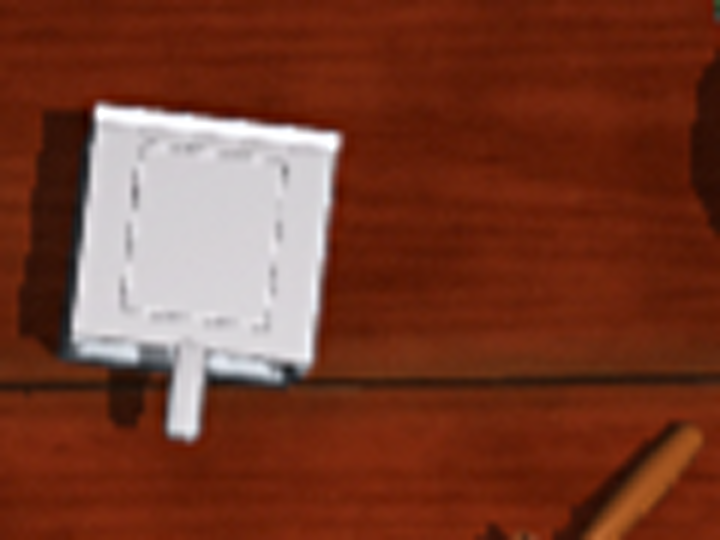

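View pics/s1.png

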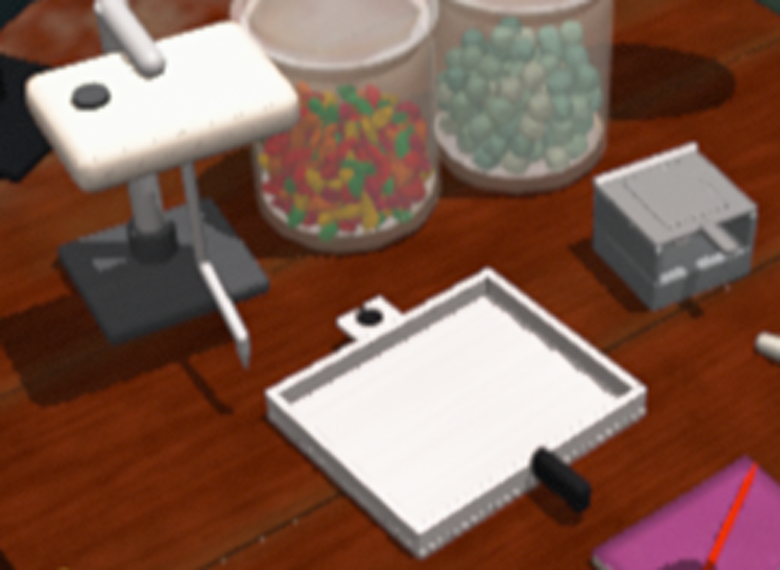

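View pics/s2.png

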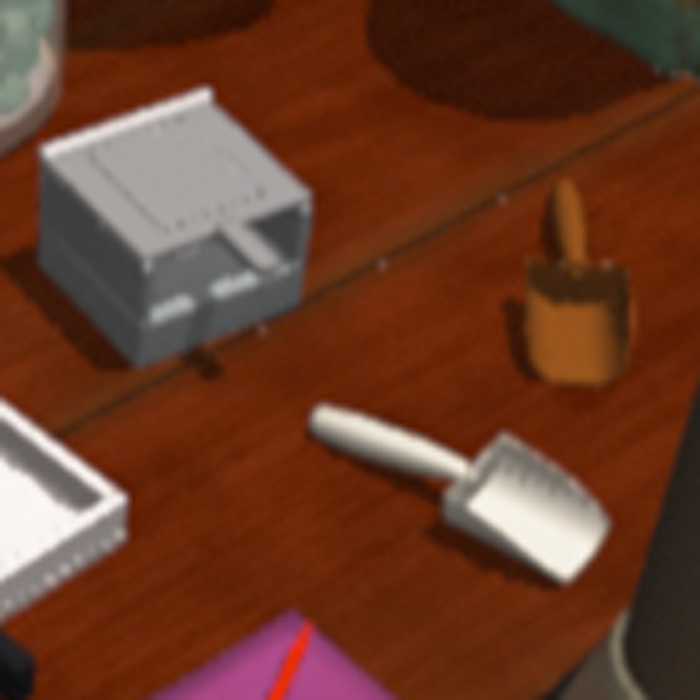

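View pics/t2.png

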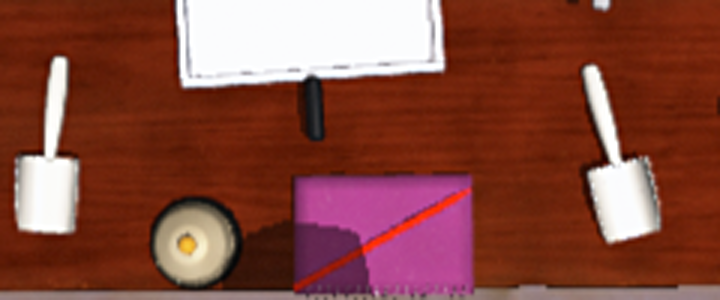

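View pics/s3.png

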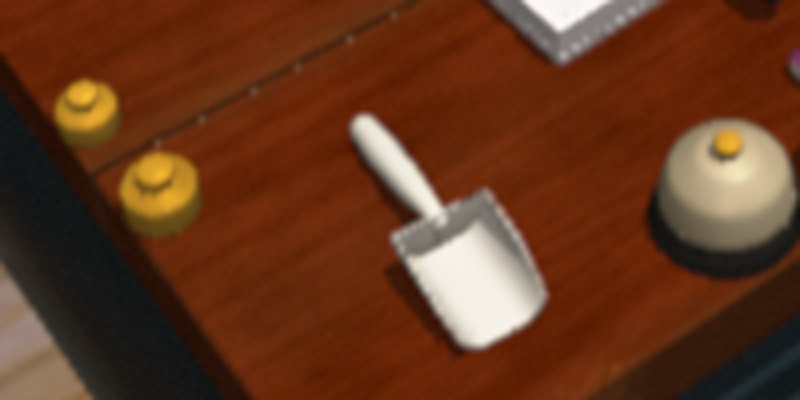

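Listing of candidates. Scoops: steel at top (216,290) and (405,290), with a brown look-alike at (463,264) that I leave alone. Mark: the dark disc on the tray tab (299,186), not the dark disc on the lamp hood (224,121). Pointer: thin rod end at (250,188). Ear: strip at (400,240). The crops confirm these choices, and only two steel scoops are out.

Run:
```python
from h import *
t=load('top');s=load('scene')
f=lambda x0,y0,k,x,y:(x0+(x+.5)/k-.5,y0+(y+.5)/k-.5)
def P(n,a,b):
    p,e=tri(t,a,s,b); print(n,np.round(p,4),'err',round(e,4))
T1=lambda x,y:f(190,160,5,x,y);T2=lambda x,y:f(200,240,3,x,y);T3=lambda x,y:f(370,170,6,x,y)
S1=lambda x,y:f(140,120,3,x,y);S2=lambda x,y:f(330,150,5,x,y);S3=lambda x,y:f(140,290,4,x,y)
P('mark',T1(547,134),S1(370,317))
P('tip',T1(304,143),S1(246,364))
P('tray FL',T1(333,183),S1(268,393))
P('tray FR',T1(766,152),S1(488,268))
P('tray NR',T1(791,516),S1(645,390))
P('tray NL',T1(355,546),S1(420,538))
P('handle end',T2(316,138),S1(580,488))
P('ear end mid',T3(182,438),S2(272,263))
P('box RL',T3(97,104),S2(43,150))
P('box RR',T3(340,135),S2(210,92))
P('flap FL',T3(72,340),S2(142,258))
P('flap FR',T3(308,362),S2(308,190))
P('scoopR end',T2(590,66),S2(318,412))
P('scoopR handle/bowl',T2(616,162),S2(470,480))
P('scoopR lipL',T2(609,241),S2(565,580))
P('scoopR lipR',T2(659,230),S2(608,520))
P('scoopL end',T2(60,58),S3(360,122))
P('scoopL hb',T2(49,158),S3(438,214))
P('scoopL lipL',T2(16,229),S3(475,346))
P('scoopL lipR',T2(75,232),S3(545,297))
P('bell top',T2(186,243),S3(728,142))
for n,u in [('scoopR c',T2(616,162))]: print(onz(t,u,.02))
```

```text
mark [0.6626 0.1184 0.0287] err 0.0009
tip [0.6533 0.2377 0.0537] err 0.005
tray FL [0.6385 0.2282 0.0284] err 0.0014
tray FR [0.6523 0.0071 0.0292] err 0.0012
tray NR [ 0.4659 -0.0034  0.0272] err 0.0011
tray NL [0.4528 0.2178 0.0237] err 0.0001
handle end [0.4098 0.1056 0.0375] err 0.0034
ear end mid [ 0.5107 -0.1308  0.0754] err 0.0002
box RL [ 0.6484 -0.1002  0.0736] err 0.0031
box RR [ 0.634  -0.1998  0.0737] err 0.0033
flap FL [ 0.5525 -0.0863  0.0731] err 0.0023
flap FR [ 0.541  -0.1829  0.0758] err 0.0003
scoopR end [ 0.4677 -0.1282  0.0112] err 0.0008
scoopR handle/bowl [ 0.3858 -0.148   0.0165] err 0.0012
scoopR lipL [ 0.3189 -0.1421  0.0076] err 0.0026
scoopR lipR [ 0.3289 -0.1827  0.0137] err 0.0
scoopL end [0.48   0.3257 0.0089] err 0.0001
scoopL hb [0.3948 0.3312 0.0259] err 0.0012
scoopL lipL [0.332  0.3579 0.0132] err 0.0083
scoopL lipR [0.3321 0.3119 0.0105] err 0.0013
bell top [0.3228 0.2094 0.0598] err 0.002
[ 0.38627527 -0.14715525  0.02      ]
```

The measured points agree with the text: mark at z 0.029, tray sides 187/221 mm, scoop lengths about 148 mm, hinge found two ways within 1 mm. I'll check the pointer tip and yaw, then half-turn the wrist so the last joint keeps its range.

Run:
```python
from h import *
t=load('top');s=load('scene')
a=(190+304.5/5-.5,160+143.5/5-.5); b=(140+246.5/3-.5,120+364.5/3-.5)
print(onz(t,a,.047),onz(s,b,.047))
crop(s,'s4.png',190,190,60,60,10); crop(t,'t4.png',230,165,40,40,14)
```

```text
[0.65626373 0.24073405 0.047     ] [0.65767944 0.23298521 0.047     ]
```

View pics/s4.png

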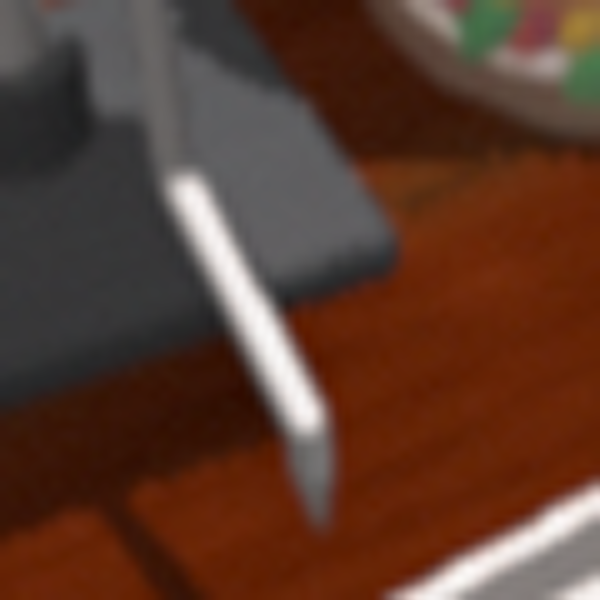

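View pics/t4.png

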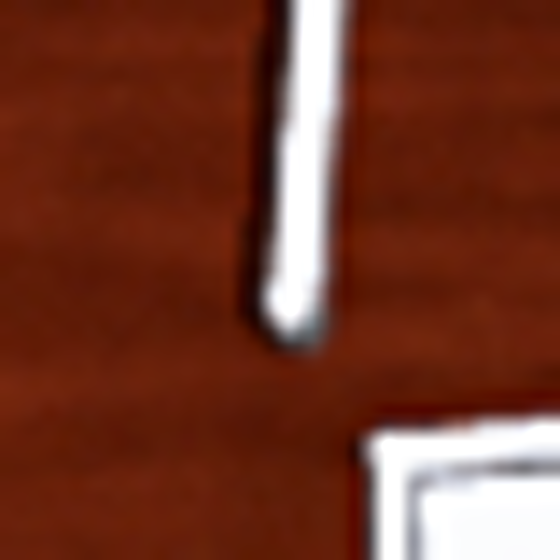

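Call:
move_arm:
  series:
    - [0,0,0,0,0,-0.12,0]
    - [0,0,0,0,0,-0.12,0]
    - [0,0,0,0,0,-0.12,0]
    - [0,0,0,0,0,-0.12,0]
    - [0,0,0,0,0,-0.12,0]
    - [0,0,0,0,0,-0.12,0]
    - [0,0,0,0,0,-0.12,0]
    - [0,0,0,0,0,-0.12,0]
    - [0,0,0,0,0,-0.12,0]
    - [0,0,0,0,0,-0.12,0]

```text
time_s: 0.93
ee_pos: [0.1231, -0.5101, 0.2308]
orientation: [-179.9, 0.0, -7.3]
contact_force: [-0.3, 0.9, 0.9]
width: 0.0855
```

```bash
python3 -c "
from h import *
o=manip.observe();print(o['qpos'],o['orientation'],o['ee_pos'])"
```

```text
[-7.64337765e+01  7.22767745e+00 -2.30472796e+00  8.05247602e+01
 -4.77019407e-04  2.09055320e+01] [-1.79946768e+02  2.08439052e-02 -7.33929864e+00] [ 0.12308305 -0.51009032  0.23082615]
```

Run:
```python
from h import *
t=load('top');s=load('scene')
b=(221.55,242.35)
for a in [(251,188.4),(251.5,189)]: print(onz(t,a,.047),tri(t,a,s,b))
print(onz(s,b,.047))
print(proj(t,onz(s,b,.047)), proj(s,[.656,.237,.08]))
```

```text
[0.65572891 0.23920827 0.047     ] (array([0.65415369, 0.23744774, 0.0485372 ]), np.float64(0.0038420155897552805))
[0.65417035 0.23793426 0.047     ] (array([0.65319845, 0.23690657, 0.04869029]), np.float64(0.0019309735053044661))
[0.65401321 0.23550272 0.047     ]
[252.45707875 189.04812504] [218.99538528 231.45742606]
```

Call:
move_arm:
  series:
    - [0,0,0,0,0,-0.12,0]
    - [0,0,0,0,0,-0.12,0]
    - [0,0,0,0,0,-0.12,0]
    - [0,0,0,0,0,-0.12,0]
    - [0,0,0,0,0,-0.12,0]
    - [0,0,0,0,0,-0.12,0]
    - [0,0,0,0,0,-0.12,0]
    - [0,0,0,0,0,-0.12,0]
    - [0,0,0,0,0,-0.12,0]
    - [0,0,0,0,0,-0.12,0]

```text
time_s: 1.77
ee_pos: [0.1231, -0.5101, 0.2308]
orientation: [-180.0, -0.0, 61.4]
contact_force: [-0.8, 1.1, 1.1]
width: 0.0856
```

Call:
move_arm:
  series:
    - [0,0,0,0,0,-0.12,0]
    - [0,0,0,0,0,-0.12,0]
    - [0,0,0,0,0,-0.12,0]
    - [0,0,0,0,0,-0.12,0]
    - [0,0,0,0,0,-0.12,0]
    - [0,0,0,0,0,-0.12,0]
    - [0,0,0,0,0,0,0]

```text
time_s: 2.35
ee_pos: [0.1231, -0.5101, 0.2308]
orientation: [-180.0, -0.1, 102.5]
contact_force: [0.2, -0.2, -0.2]
width: 0.0856
```

```bash
cat >> h.py <<'E'
def to(p,yaw=None):
    o=manip.observe(); M=R.from_euler('xyz',o['orientation'],degrees=True)
    d=M.inv().apply(np.asarray(p)-o['ee_pos']); 
    s='shift tool mm %s  rows>=%d'%(np.round(d*1000,1),np.ceil(np.linalg.norm(d)/.0417))
    if yaw is not None:
        D=R.from_euler('xyz',[180,0,yaw],degrees=True); s+=' turn rad %s'%np.round((M.inv()*D).as_rotvec(),4)
    print(s,'| now',np.round(o['ee_pos'],4),np.round(o['orientation'],1),'F',np.round(o['contact_force'],1),'w',round(o['width'],4),'t',round(o['time_s'],2))
E
python3 -c "
from h import *
to([.4154,-.1404,.12],103.3)"
```

```text
shift tool mm [297.6 365.4 111.1]  rows>=12 turn rad [-0.    -0.001 -0.014] | now [ 0.1231 -0.5101  0.2308] [-1.800e+02 -1.000e-01  1.025e+02] F [ 0.2 -0.2 -0.2] w 0.0856 t 2.35
```

Call:
move_arm:
  series:
    - [0.023,0.028,0.0085,0,0,0,0]
    - [0.023,0.028,0.0085,0,0,0,0]
    - [0.023,0.028,0.0085,0,0,0,0]
    - [0.023,0.028,0.0085,0,0,0,0]
    - [0.023,0.028,0.0085,0,0,0,0]
    - [0.023,0.028,0.0085,0,0,0,0]
    - [0.023,0.028,0.0085,0,0,0,0]
    - [0.023,0.028,0.0085,0,0,0,0]
    - [0.023,0.028,0.0085,0,0,0,0]
    - [0.023,0.028,0.0085,0,0,0,0]

```text
time_s: 3.18
ee_pos: [0.3482, -0.2242, 0.1459]
orientation: [180.0, 0.0, 102.1]
contact_force: [0.5, -0.6, 0.3]
width: 0.0851
```

Call:
move_arm:
  series:
    - [0.023,0.028,0.0085,0,0,0,0]
    - [0.023,0.028,0.0085,0,0,0,0]
    - [0.022,0.029,0.0085,0,0,-0.014,0]
    - [0,0,0,0,0,0,0]

```text
time_s: 3.52
ee_pos: [0.4184, -0.137, 0.1191]
orientation: [180.0, -0.1, 103.3]
contact_force: [-0.2, -0.7, 0.2]
width: 0.0852
```

```bash
python3 -c "
from h import *
to([.4154,-.1404,.12],103.3)
s=snap('scene','s5.png');t=snap('top','t5.png');crop(s,'s5c.png',330,150,180,140,4);crop(t,'t5c.png',180,220,270,110,3)"
```

```text
shift tool mm [-2.6 -3.7 -0.9]  rows>=1 turn rad [ 0.     -0.0023  0.0002] | now [ 0.4184 -0.137   0.1191] [ 1.800e+02 -1.000e-01  1.033e+02] F [-0.2 -0.7  0.2] w 0.0852 t 3.52
```

View pics/s5c.png

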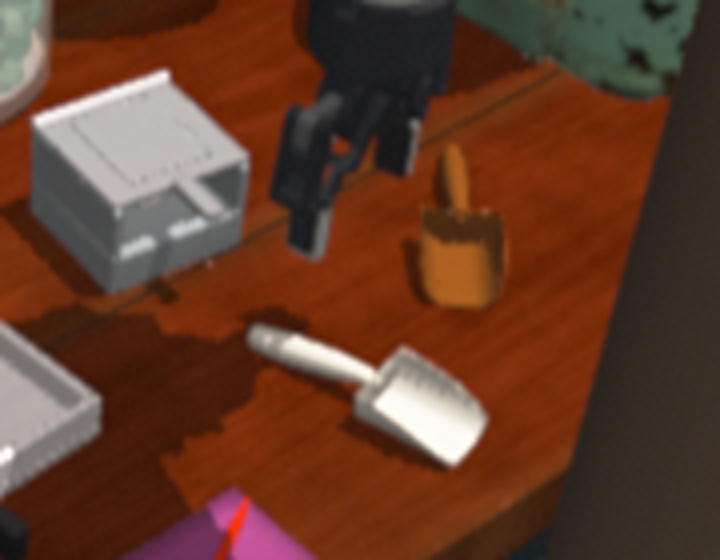

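View pics/t5c.png

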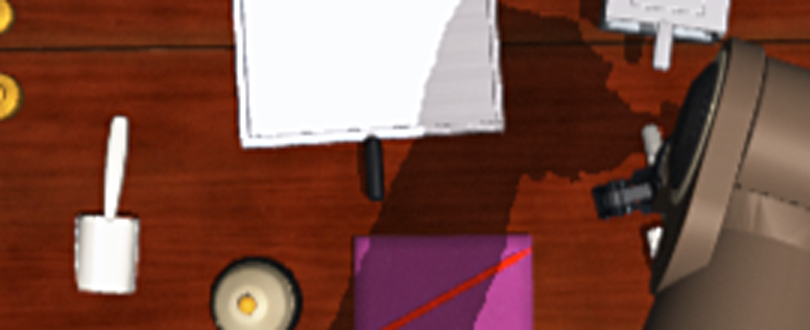

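Call:
move_arm:
  series:
    - [-0.0026,-0.0037,0.03,0,0,0,0.2]
    - [0,0,0.03,0,0,0,0.3]
    - [0,0,0.03,0,0,0,0.3]
    - [0,0,0.018,0,0,0,0.3]
    - [0,0,0.008,0,0,0,0.3]
    - [0,0,0,0,0,0,0.3]

```text
time_s: 4.12
ee_pos: [0.4112, -0.1451, 0.0034]
orientation: [-179.8, -0.1, 102.9]
contact_force: [-0.1, 0.0, -0.7]
width: 0.06
```

```bash
python3 -c "
from h import *
to([.4154,-.1404,.002],103.3)
s=snap('scene','s6.png');crop(s,'s6c.png',330,150,180,140,4)"
```

```text
shift tool mm [3.6 5.1 1.4]  rows>=1 turn rad [-0.0029 -0.0016 -0.0061] | now [ 0.4112 -0.1451  0.0034] [-1.798e+02 -1.000e-01  1.029e+02] F [-0.1  0.  -0.7] w 0.06 t 4.12
```

View pics/s6c.png

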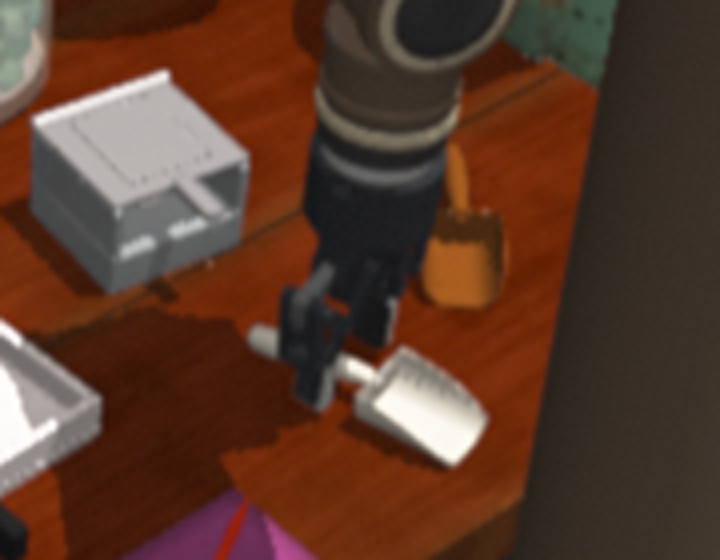

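Call:
move_arm:
  series:
    - [0,0,0,0,0,0,0.3]
    - [0,0,0,0,0,0,0.3]
    - [0,0,0,0,0,0,0.3]

```text
time_s: 4.42
ee_pos: [0.4141, -0.1452, 0.0062]
orientation: [179.9, 0.1, 103.1]
contact_force: [0.1, -0.1, -0.1]
width: 0.0598
```

```bash
python3 -c "
from h import *
to([.4154,-.1404,.002],103.3)"
```

```text
shift tool mm [4.4 2.3 4.2]  rows>=1 turn rad [ 0.0021  0.0014 -0.0035] | now [ 0.4141 -0.1452  0.0062] [1.799e+02 1.000e-01 1.031e+02] F [ 0.1 -0.1 -0.1] w 0.0598 t 4.42
```

Call:
move_arm:
  series:
    - [0.0044,0.0023,0.004,0,0,0,0.3]
    - [0,0,0,0,0,0,0.3]
    - [0,0,0,0,0,0,0.3]
    - [0,0,0,0,0,0,1]
    - [0,0,0,0,0,0,1]
    - [0,0,0,0,0,0,1]
    - [0,0,0,0,0,0,1]
    - [0,0,0,0,0,0,1]
    - [0,0,0,0,0,0,1]

```text
time_s: 5.17
ee_pos: [0.4144, -0.1399, 0.001]
orientation: [180.0, 0.0, 103.1]
contact_force: [-0.7, -0.8, 2.5]
width: 0.0121
```

Call:
move_arm:
  series:
    - [0,0,-0.01,0,0,0,1]
    - [0,0,-0.02,0,0,0,1]
    - [0,0,-0.03,0,0,0,1]
    - [0,0,-0.03,0,0,0,1]
    - [0,0,0,0,0,0,1]
    - [0,0,0,0,0,0,1]

```text
time_s: 5.67
ee_pos: [0.4157, -0.1403, 0.093]
orientation: [179.8, 0.1, 103.1]
contact_force: [-1.0, 0.4, -0.6]
width: 0.0125
```

```bash
python3 -c "
from h import *
to([.4154,-.1404,.002],103.3)
s=snap('scene','s7.png');crop(s,'s7c.png',330,120,180,140,4)"
```

```text
shift tool mm [ 0.2 -0.7 91. ]  rows>=3 turn rad [ 0.0037  0.0022 -0.003 ] | now [ 0.4157 -0.1403  0.093 ] [1.798e+02 1.000e-01 1.031e+02] F [-1.   0.4 -0.6] w 0.0125 t 5.67
```

View pics/s7c.png

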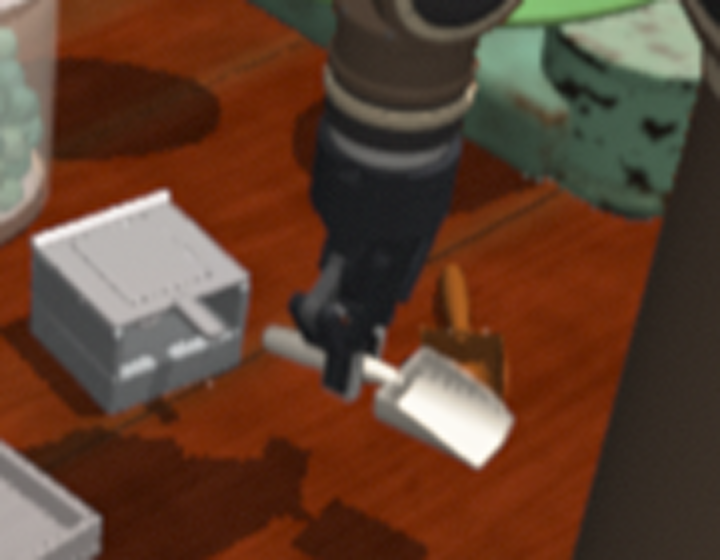

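```bash
python3 -c "
from h import *
to([.5756,.0683,.12],93.4)"
```

```text
shift tool mm [166.2 204.1 -28.4]  rows>=7 turn rad [0.0013 0.0007 0.1698] | now [ 0.4147 -0.14    0.0915] [179.9   0.  103.1] F [-0.6 -0.2 -1. ] w 0.0124 t 5.72
```

Call:
move_arm:
  series:
    - [0.012,0.0,-0.014,0,0,0,1]
    - [0.022,0.029,-0.014,0,0,0,1]
    - [0.022,0.029,0,0,0,0,1]
    - [0.022,0.029,0,0,0,0,1]
    - [0.022,0.029,0,0,0,0,1]
    - [0.022,0.029,0,0,0,0,1]
    - [0.022,0.029,0,0,0,0,1]
    - [0.022,0.03,0,0,0,0.085,1]
    - [0,0,0,0,0,0.085,1]
    - [0,0,0,0,0,0,1]

```text
time_s: 6.55
ee_pos: [0.5751, 0.0697, 0.1164]
orientation: [-179.8, 0.0, 93.4]
contact_force: [-1.1, 0.2, -0.6]
width: 0.0126
```

Call:
move_arm:
  series:
    - [0,0,0,0,0,0,1]
    - [0,0,0,0,0,0,1]
    - [0,0,0,0,0,0,1]

```text
time_s: 6.8
ee_pos: [0.5744, 0.0673, 0.1185]
orientation: [-179.9, 0.0, 93.4]
contact_force: [0.3, -0.9, -0.9]
width: 0.0124
```

```bash
python3 -c "
from h import *
to([.5756,.0683,.03],93.4)
s=snap('scene','s8.png');crop(s,'s8c.png',220,120,180,140,4)
t=snap('top','t8.png')"
```

```text
shift tool mm [ 1.   1.3 88.5]  rows>=3 turn rad [-0.0009  0.0002  0.0001] | now [0.5744 0.0673 0.1185] [-179.9    0.    93.4] F [ 0.3 -0.9 -0.9] w 0.0124 t 6.8
```

View pics/s8c.png

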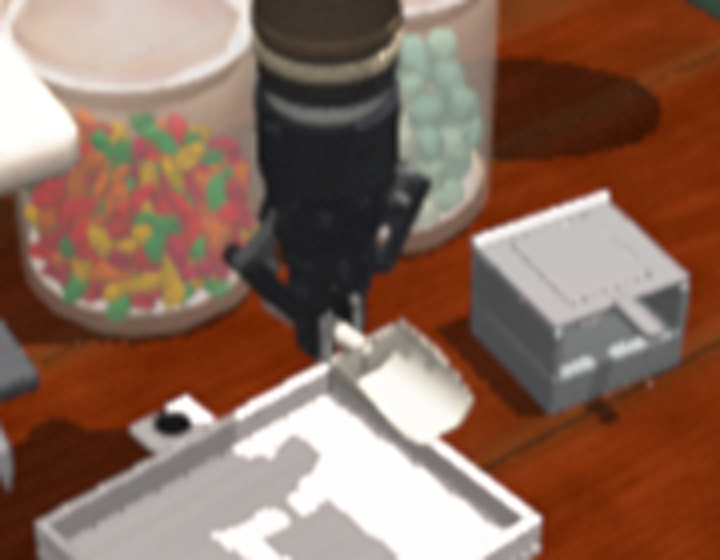

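View pics/t8.png

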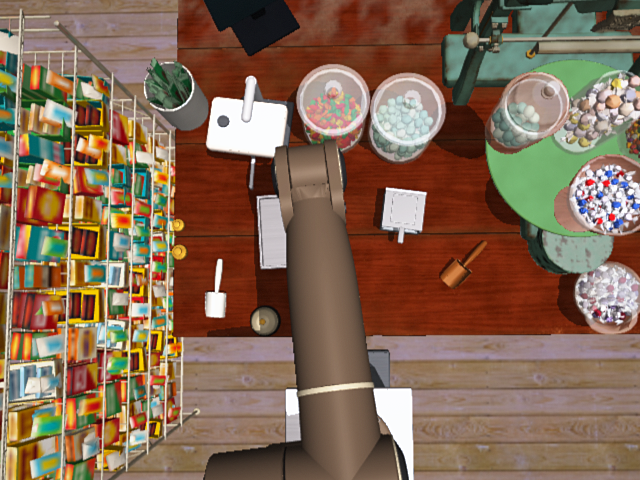

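Call:
move_arm:
  series:
    - [0.001,0.0013,0.03,0,0,0,1]
    - [0,0,0.03,0,0,0,1]
    - [0,0,0.025,0,0,0,1]
    - [0,0,0.012,0,0,0,1]
    - [0,0,0.007,0,0,0,1]
    - [0,0,0,0,0,0,1]
    - [0,0,0,0,0,0,1]

```text
time_s: 7.48
ee_pos: [0.5768, 0.069, 0.0155]
orientation: [180.0, -0.0, 93.4]
contact_force: [0.5, 0.9, 0.6]
width: 0.0125
```

```bash
python3 -c "
from h import *
to([.5756,.0683,.009],93.4)
s=snap('scene','s9.png');crop(s,'s9c.png',220,150,180,140,4)"
```

```text
shift tool mm [-0.6 -1.2  6.5]  rows>=1 turn rad [ 0.0007 -0.0001 -0.0004] | now [0.5768 0.069  0.0155] [180.   -0.   93.4] F [0.5 0.9 0.6] w 0.0125 t 7.48
```

View pics/s9c.png

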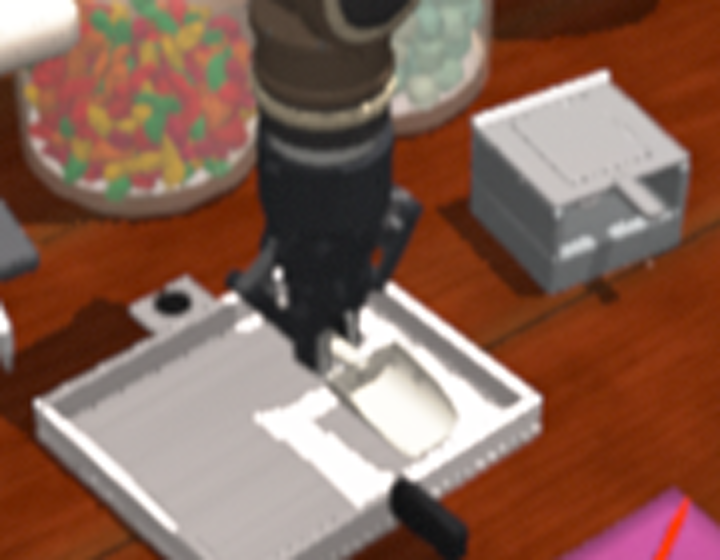

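Call:
move_arm:
  series:
    - [0,0,0.003,0,0,0,1]
    - [0,0,0.003,0,0,0,1]
    - [0,0,0,0,0,0,1]
    - [0,0,0,0,0,0,1]
    - [0,0,0,0,0,0,1]

```text
time_s: 7.95
ee_pos: [0.5766, 0.0693, 0.009]
orientation: [180.0, -0.0, 93.4]
contact_force: [0.7, 0.8, -0.4]
width: 0.0126
```

Call:
move_arm:
  series:
    - [0,0,0,0,0,0,0.6]
    - [0,0,0,0,0,0,0.6]
    - [0,0,0,0,0,0,0.6]
    - [0,0,0,0,0,0,0.6]

```text
time_s: 8.28
ee_pos: [0.5766, 0.0693, 0.0089]
orientation: [180.0, -0.0, 93.4]
contact_force: [-0.4, 0.2, -1.1]
width: 0.034
```

Call:
move_arm:
  series:
    - [0,0,-0.01,0,0,0,0.55]
    - [0,0,-0.03,0,0,0,0.55]
    - [0,0,-0.03,0,0,0,0.5]
    - [0,0,-0.03,0,0,0,0.5]
    - [0,0,0,0,0,0,0.3]
    - [0,0,0,0,0,0,0.3]

```text
time_s: 8.78
ee_pos: [0.5781, 0.0695, 0.1119]
orientation: [179.7, -0.0, 93.4]
contact_force: [-0.1, 0.2, -0.0]
width: 0.0596
```

```bash
python3 -c "
from h import *
to([.426,.329,.11],86.4)
s=snap('scene','s10.png');crop(s,'s10c.png',140,210,260,190,3)"
```

```text
shift tool mm [ 268.1 -136.5    1.2]  rows>=8 turn rad [ 0.0052 -0.0006  0.1221] | now [0.5781 0.0695 0.1119] [179.7  -0.   93.4] F [-0.1  0.2 -0. ] w 0.0596 t 8.78
```

View pics/s10c.png

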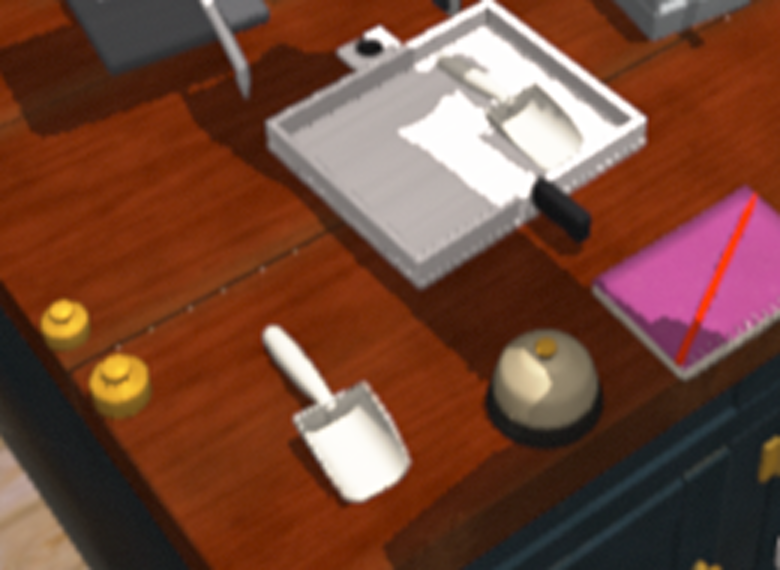

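Call:
move_arm:
  series:
    - [0.0335,-0.017,0,0,0,0,0.3]
    - [0.0335,-0.017,0,0,0,0,0.3]
    - [0.0335,-0.017,0,0,0,0,0.3]
    - [0.0335,-0.017,0,0,0,0,0.3]
    - [0.0335,-0.017,0,0,0,0,0.3]
    - [0.0335,-0.017,0,0,0,0,0.3]
    - [0.0335,-0.017,0,0,0,0,0.3]
    - [0.0335,-0.017,0,0,0,0.06,0.3]
    - [0,0,0,0,0,0.06,0.3]
    - [0,0,0,0,0,0,0.3]

```text
time_s: 9.67
ee_pos: [0.423, 0.3299, 0.1075]
orientation: [-179.9, 0.1, 86.7]
contact_force: [0.8, 0.7, -0.3]
width: 0.06
```

Call:
move_arm:
  series:
    - [0,0,0,0,0,0,0.3]
    - [0,0,0,0,0,0,0.3]
    - [0,0,0,0,0,0,0.3]
    - [0,0,0,0,0,0,0.3]

```text
time_s: 10.0
ee_pos: [0.4254, 0.3277, 0.1086]
orientation: [-180.0, 0.0, 86.4]
contact_force: [-0.4, -0.9, -1.0]
width: 0.0595
```

```bash
python3 -c "
from h import *
to([.426,.329,.003],86.4)
s=snap('scene','s11.png');crop(s,'s11c.png',140,210,260,190,3)
s=snap('top','t11.png')"
```

```text
shift tool mm [  1.3   0.5 105.6]  rows>=3 turn rad [-0.0002  0.0003  0.0008] | now [0.4254 0.3277 0.1086] [-180.     0.    86.4] F [-0.4 -0.9 -1. ] w 0.0595 t 10.0
```

View pics/s11c.png

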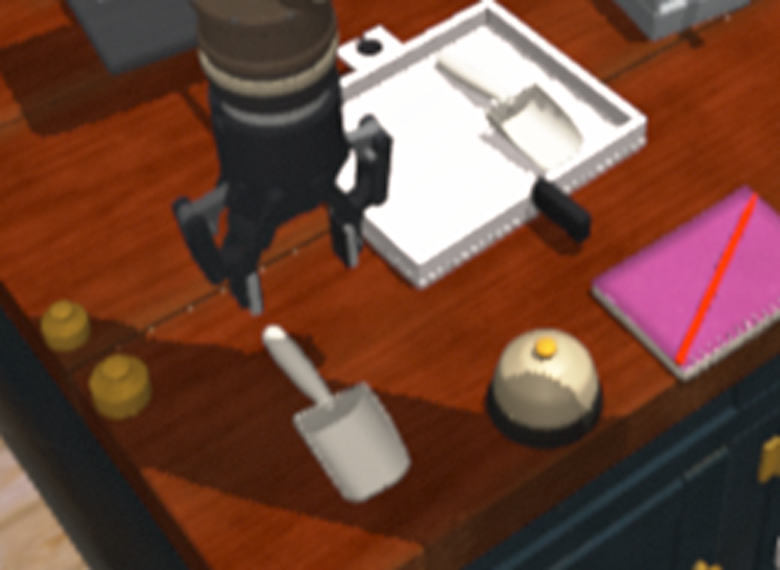

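View pics/t11.png

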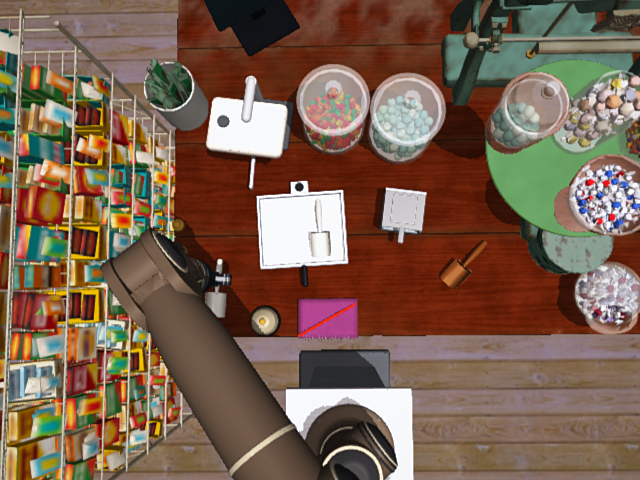

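Call:
move_arm:
  series:
    - [0.0013,0.0005,0.02,0,0,0,0.3]
    - [0,0,0.025,0,0,0,0.3]
    - [0,0,0.025,0,0,0,0.3]
    - [0,0,0.02,0,0,0,0.3]
    - [0,0,0.01,0,0,0,0.3]
    - [0,0,0,0,0,0,0.3]
    - [0,0,0,0,0,0,0.3]
    - [0,0,0,0,0,0,0.3]

```text
time_s: 10.77
ee_pos: [0.4263, 0.3305, 0.0102]
orientation: [179.9, -0.1, 86.5]
contact_force: [0.0, -0.0, -0.6]
width: 0.0595
```

```bash
python3 -c "
from h import *
to([.426,.329,.002],86.4)
s=snap('scene','s12.png');crop(s,'s12c.png',140,210,260,190,3)"
```

```text
shift tool mm [-1.5 -0.3  8.2]  rows>=1 turn rad [ 0.0015 -0.0013  0.0018] | now [0.4263 0.3305 0.0102] [ 1.799e+02 -1.000e-01  8.650e+01] F [ 0.  -0.  -0.6] w 0.0595 t 10.77
```

View pics/s12c.png

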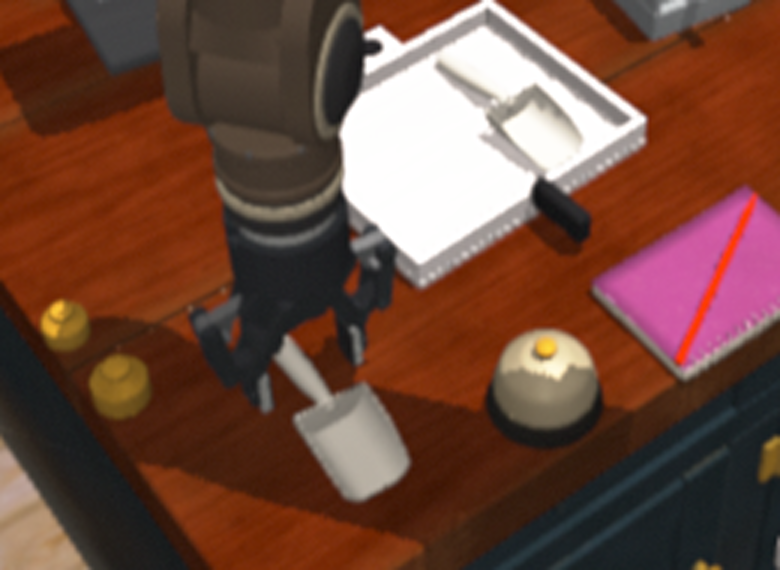

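Call:
move_arm:
  series:
    - [-0.0015,0,0.004,0,0,0,0.3]
    - [0,0,0.0035,0,0,0,0.3]
    - [0,0,0,0,0,0,0.3]
    - [0,0,0,0,0,0,0.3]
    - [0,0,0,0,0,0,1]
    - [0,0,0,0,0,0,1]
    - [0,0,0,0,0,0,1]
    - [0,0,0,0,0,0,1]
    - [0,0,0,0,0,0,1]
    - [0,0,0,0,0,0,1]

```text
time_s: 11.65
ee_pos: [0.4255, 0.3286, 0.0015]
orientation: [180.0, -0.0, 86.5]
contact_force: [-0.7, -0.1, 2.2]
width: 0.0125
```

Call:
move_arm:
  series:
    - [0,0,-0.01,0,0,0,1]
    - [0,0,-0.02,0,0,0,1]
    - [0,0,-0.03,0,0,0,1]
    - [0,0,-0.03,0,0,0,1]
    - [0,0,-0.02,0,0,0,1]
    - [0,0,0,0,0,0,1]
    - [0,0,0,0,0,0,1]
    - [0,0,0,0,0,0,1]

```text
time_s: 12.32
ee_pos: [0.425, 0.3282, 0.1107]
orientation: [-180.0, 0.0, 86.5]
contact_force: [0.6, 0.7, -1.4]
width: 0.0129
```

```bash
python3 -c "
from h import *
c=np.array([.553,.112]);a=np.radians(3.4);X=np.array([np.cos(a),np.sin(a)]);Y=np.array([-X[1],X[0]])
p=c+.02*X+.045*Y;print(p)
to([*p,.11],93.4)
s=snap('scene','s13.png');crop(s,'s13c.png',140,210,260,190,3)"
```

```text
[0.57029601 0.15810692]
shift tool mm [-160.9  155.4    0.7]  rows>=6 turn rad [-0.0007  0.0006 -0.1201] | now [0.425  0.3282 0.1107] [-180.     0.    86.5] F [ 0.6  0.7 -1.4] w 0.0129 t 12.32
```

View pics/s13c.png

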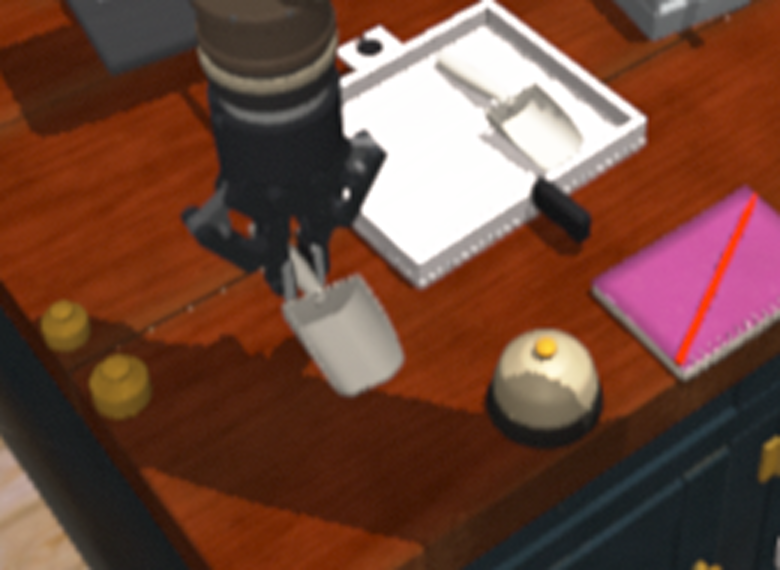

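Call:
move_arm:
  series:
    - [-0.023,0.0222,0,0,0,0,1]
    - [-0.023,0.0222,0,0,0,0,1]
    - [-0.023,0.0222,0,0,0,0,1]
    - [-0.023,0.0222,0,0,0,0,1]
    - [-0.023,0.0222,0,0,0,0,1]
    - [-0.023,0.0222,0,0,0,0,1]
    - [-0.023,0.0222,0,0,0,-0.06,1]
    - [0,0,0,0,0,-0.06,1]
    - [0,0,0,0,0,0,1]
    - [0,0,0,0,0,0,1]

```text
time_s: 13.2
ee_pos: [0.5699, 0.1579, 0.1097]
orientation: [-179.8, 0.0, 93.3]
contact_force: [-0.2, -0.0, -1.1]
width: 0.0128
```

Call:
move_arm:
  series:
    - [0,0,0,0,0,0,1]
    - [0,0,0,0,0,0,1]
    - [0,0,0,0,0,0,1]

```text
time_s: 13.45
ee_pos: [0.5701, 0.1591, 0.1112]
orientation: [-180.0, 0.0, 93.4]
contact_force: [0.3, -0.4, -0.8]
width: 0.0123
```

```bash
python3 -c "
from h import *
to([.5703,.1581,.011],93.4)
s=snap('scene','s14.png');crop(s,'s14c.png',140,150,260,190,3)"
```

```text
shift tool mm [-1.100e+00  1.000e-01  1.002e+02]  rows>=3 turn rad [-0.0003  0.      0.0007] | now [0.5701 0.1591 0.1112] [-180.     0.    93.4] F [ 0.3 -0.4 -0.8] w 0.0123 t 13.45
```

View pics/s14c.png

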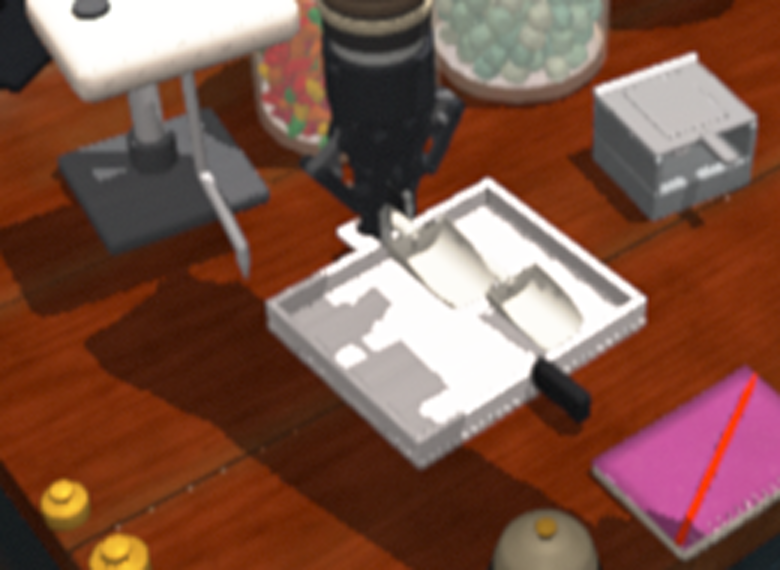

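Call:
move_arm:
  series:
    - [0,0,0.03,0,0,0,1]
    - [0,0,0.03,0,0,0,1]
    - [0,0,0.025,0,0,0,1]
    - [0,0,0.01,0,0,0,1]
    - [0,0,0.004,0,0,0,1]
    - [0,0,0.003,0,0,0,1]
    - [0,0,0,0,0,0,1]
    - [0,0,0,0,0,0,1]
    - [0,0,0,0,0,0,1]
    - [0,0,0,0,0,0,1]

```text
time_s: 14.33
ee_pos: [0.5715, 0.1586, 0.0105]
orientation: [179.9, -0.0, 93.4]
contact_force: [0.3, 0.2, -0.5]
width: 0.0126
```

```bash
python3 -c "
from h import *
to([.5703,.1581,.009],93.4)"
```

```text
shift tool mm [-0.4 -1.2  1.5]  rows>=1 turn rad [ 0.002  -0.0005 -0.0002] | now [0.5715 0.1586 0.0105] [179.9  -0.   93.4] F [ 0.3  0.2 -0.5] w 0.0126 t 14.33
```

Call:
move_arm:
  series:
    - [0,0,0.0015,0,0,0,1]
    - [0,0,0,0,0,0,1]
    - [0,0,0,0,0,0,0.6]
    - [0,0,0,0,0,0,0.6]
    - [0,0,0,0,0,0,0.6]
    - [0,0,0,0,0,0,0.6]

```text
time_s: 14.83
ee_pos: [0.5708, 0.1584, 0.0079]
orientation: [180.0, -0.0, 93.4]
contact_force: [-0.5, 0.5, -0.3]
width: 0.0345
```

Call:
move_arm:
  series:
    - [0,0,-0.01,0,0,0,0.55]
    - [0,0,-0.03,0,0,0,0.55]
    - [0,0,-0.03,0,0,0,0.5]
    - [0,0,-0.03,0,0,0,0.5]
    - [0,-0.03,0,0,0,0,0.3]
    - [0,-0.04,0,0,0,0,0.3]
    - [0,-0.04,0,0,0,0,0.3]
    - [0,-0.03,0,0,0,0,0.3]
    - [0,0,0,0,0,0,0.3]
    - [0,0,0,0,0,0,0.3]

```text
time_s: 15.67
ee_pos: [0.4302, 0.1501, 0.109]
orientation: [179.9, -0.0, 93.4]
contact_force: [0.1, -0.5, 1.0]
width: 0.06
```

```bash
python3 -c "
from h import *
to([.431,.1048,.1],93.4)
s=snap('scene','s15.png');crop(s,'s15c.png',140,150,260,190,3)
t=snap('top','t15.png');crop(t,'t15c.png',190,160,200,150,4)"
```

```text
shift tool mm [-45.3  -2.    9. ]  rows>=2 turn rad [ 0.0018 -0.0004  0.0007] | now [0.4302 0.1501 0.109 ] [179.9  -0.   93.4] F [ 0.1 -0.5  1. ] w 0.06 t 15.67
```

View pics/s15c.png

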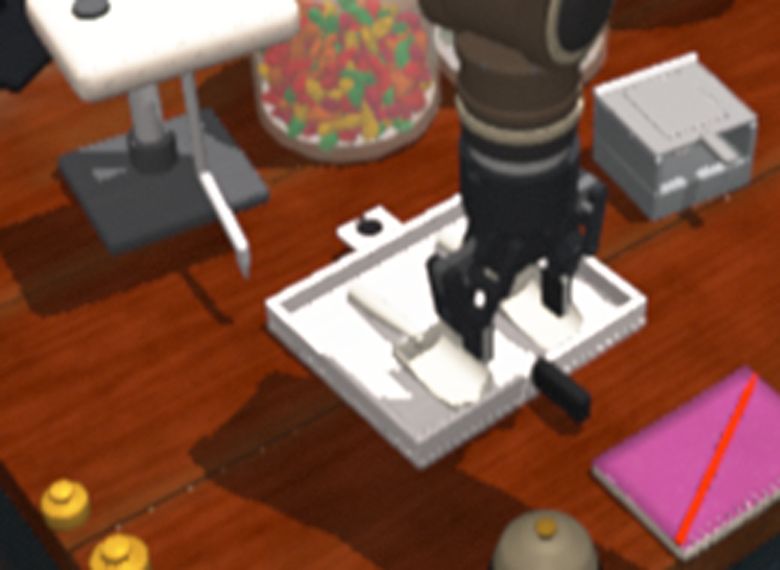

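View pics/t15c.png

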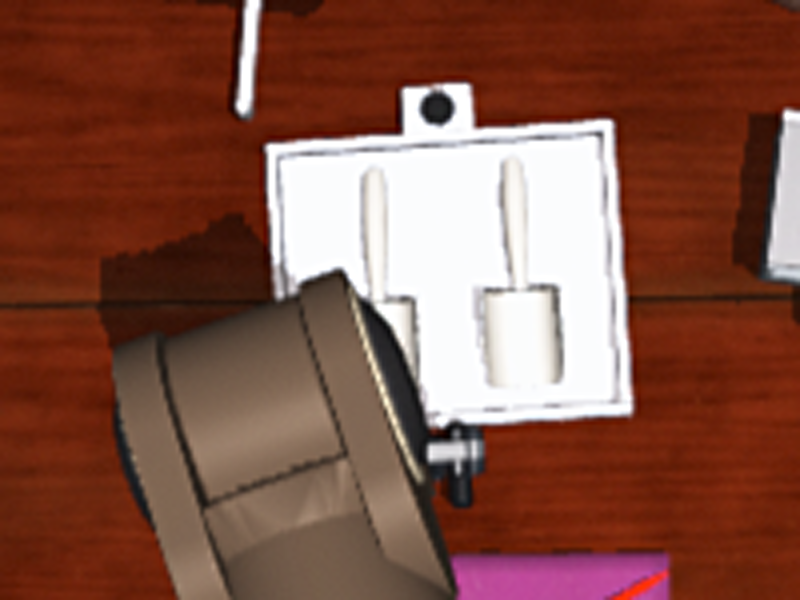

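Call:
move_arm:
  series:
    - [-0.0225,-0.001,0,0,0,0,0.3]
    - [-0.0225,-0.001,0,0,0,0,0.3]
    - [0,0,0.02,0,0,0,0.3]
    - [0,0,0.03,0,0,0,0.3]
    - [0,0,0.03,0,0,0,0.3]
    - [0,0,0.02,0,0,0,0.3]
    - [0,0,0,0,0,0,0.3]
    - [0,0,0,0,0,0,0.3]
    - [0,0,0,0,0,0,0.3]
    - [0,0,0,0,0,0,0.3]

```text
time_s: 16.6
ee_pos: [0.4334, 0.1054, 0.0094]
orientation: [179.8, -0.0, 93.4]
contact_force: [0.2, -0.8, 0.3]
width: 0.0598
```

```bash
python3 -c "
from h import *
to([.431,.1048,.007],93.4)
s=snap('scene','s16.png');crop(s,'s16c.png',140,150,260,190,3)"
```

```text
shift tool mm [-0.5 -2.5  2.4]  rows>=1 turn rad [ 0.0027 -0.0005 -0.0003] | now [0.4334 0.1054 0.0094] [179.8  -0.   93.4] F [ 0.2 -0.8  0.3] w 0.0598 t 16.6
```

View pics/s16c.png

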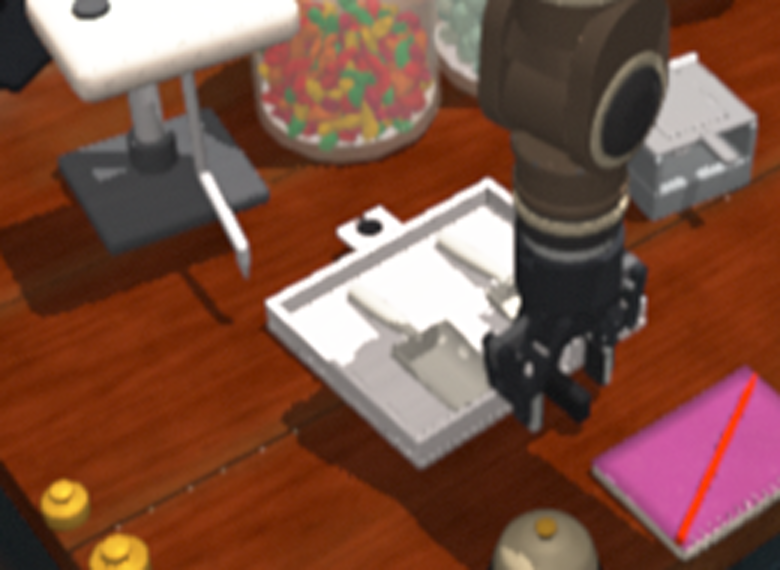

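Call:
move_arm:
  series:
    - [0,-0.002,0.001,0,0,0,0.3]
    - [0,0,0,0,0,0,0.6]
    - [0,0,0,0,0,0,1]
    - [0,0,0,0,0,0,1]
    - [0,0,0,0,0,0,1]
    - [0,0,0,0,0,0,1]
    - [0,0,0,0,0,0,1]
    - [0,0,0,0,0,0,1]

```text
time_s: 17.32
ee_pos: [0.4298, 0.1052, 0.0072]
orientation: [180.0, -0.0, 93.4]
contact_force: [-2.1, 1.1, 5.7]
width: 0.013
```

Call:
move_arm:
  series:
    - [0.004,0,0,0,0,0,1]
    - [0.006,0,0,0,0,0,1]
    - [0.006,0,0,0,0,0,1]
    - [0.006,0,0,0,0,0,1]
    - [0.006,0,0,0,0,0,1]
    - [0.006,0,0,0,0,0,1]
    - [0.006,0,0,0,0,0,1]
    - [0.006,0,0,0,0,0,1]
    - [0.006,0,0,0,0,0,1]
    - [0,0,0,0,0,0,1]

```text
time_s: 18.15
ee_pos: [0.4273, 0.1568, 0.0072]
orientation: [179.9, 0.1, 93.3]
contact_force: [-0.2, -1.2, 4.1]
width: 0.0133
```

```bash
python3 -c "
from h import *
to([.431,.1048,.007],93.4)
t=snap('top','t17.png');crop(t,'t17c.png',190,160,200,150,4)"
```

```text
shift tool mm [-52.1   0.7   0.2]  rows>=2 turn rad [ 0.0014  0.0012 -0.001 ] | now [0.4273 0.1568 0.0072] [1.799e+02 1.000e-01 9.330e+01] F [-0.2 -1.2  4.1] w 0.0133 t 18.15
```

View pics/t17c.png

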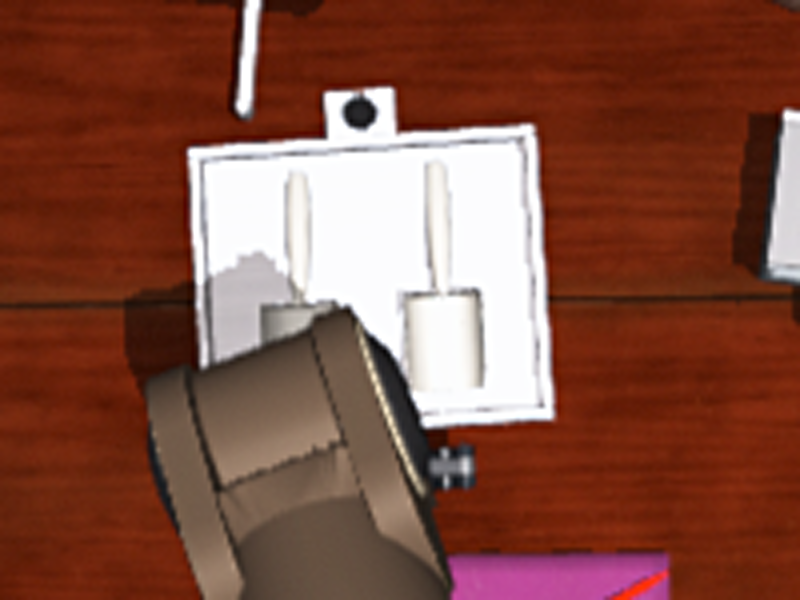

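Call:
move_arm:
  series:
    - [0.006,0,0,0,0,0,1]
    - [0.007,0,0,0,0,0,1]
    - [0.007,0,0,0,0,0,1]
    - [0.007,0,0,0,0,0,1]
    - [0.007,0,0,0,0,0,1]
    - [0.007,0,0,0,0,0,1]
    - [0.007,0,0,0,0,0,1]
    - [0.007,0,0,0,0,0,1]
    - [0.005,0,0,0,0,0,1]
    - [0,0,0,0,0,0,1]

```text
time_s: 19.03
ee_pos: [0.4236, 0.2165, 0.0072]
orientation: [179.9, 0.1, 93.3]
contact_force: [0.3, -3.6, 6.8]
width: 0.0137
```

Call:
move_arm:
  series:
    - [0,0,0,0,0,0,1]
    - [0,0,0,0,0,0,1]

```text
time_s: 19.2
ee_pos: [0.4236, 0.2165, 0.0072]
orientation: [179.9, 0.0, 93.3]
contact_force: [-0.5, -1.7, 6.0]
width: 0.0133
```

```bash
python3 -c "
from h import *
to([.431,.1048,.007],93.4)
t=snap('top','t18.png');crop(t,'t18c.png',170,165,120,90,6)
s=snap('scene','s18.png');crop(s,'s18c.png',150,180,120,100,6)"
```

```text
shift tool mm [-111.9    0.9    0.3]  rows>=3 turn rad [ 0.0012  0.0003 -0.0011] | now [0.4236 0.2165 0.0072] [179.9   0.   93.3] F [-0.5 -1.7  6. ] w 0.0133 t 19.2
```

View pics/t18c.png

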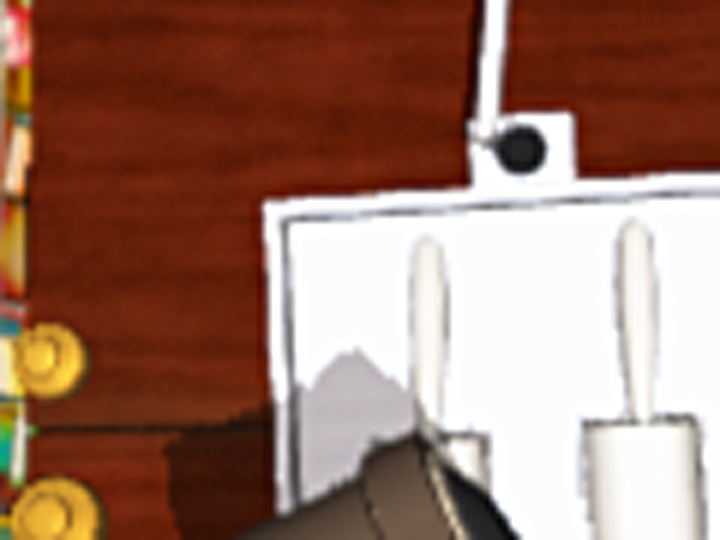

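View pics/s18c.png

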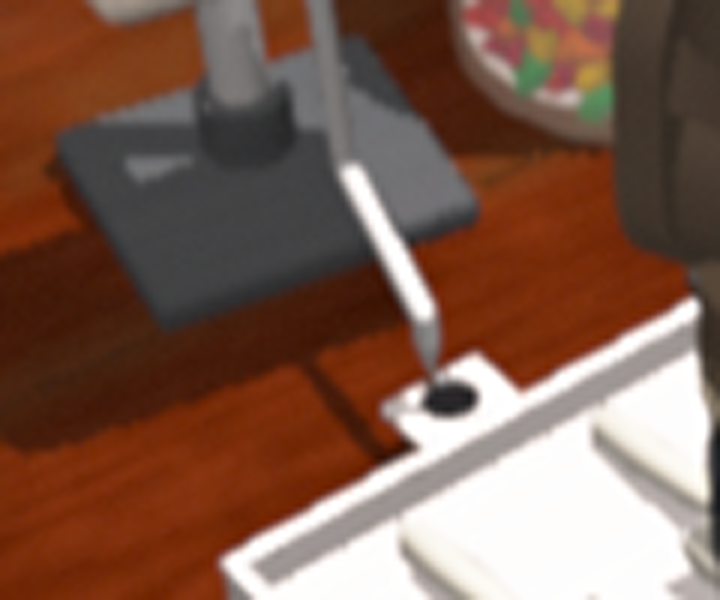

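```bash
python3 -c "
from h import *
t=load('top');s=load('scene')
a=(170+522.5/6-.5,165+149.5/6-.5);b=(150+450.5/6-.5,180+399.5/6-.5)
print(onz(t,a,.028),onz(s,b,.028),tri(t,a,s,b))
print('tip', onz(s,(150+432.5/6-.5,180+380/6-.5),.047))
for tip in ([.654,.237,.047],[.654,.2355,.047],[.654,.239,.047]): print(proj(t,tip),proj(s,tip), proj(t,[tip[0],tip[1],.028]),proj(s,[tip[0],tip[1],.028]))
crop(t,'t18d.png',235,170,36,36,16)
"
```

```text
[0.65668273 0.22780206 0.028     ] [0.65736489 0.22766041 0.028     ] (array([0.65666642, 0.22783695, 0.028601  ]), np.float64(0.00031139918468569595))
tip [0.65260184 0.23626664 0.047     ]
[251.86762282 189.06131743] [220.98128936 242.63124355] [253.00828889 190.49630298] [221.83318491 248.62473035]
[252.45813721 189.05325648] [221.55407889 242.35268938] [253.59098396 190.48837783] [222.40000717 248.34564733]
[251.08030759 189.07206484] [220.2166054  243.00311821] [252.23139842 190.50686936] [221.07647653 248.99730649]
```

View pics/t18d.png

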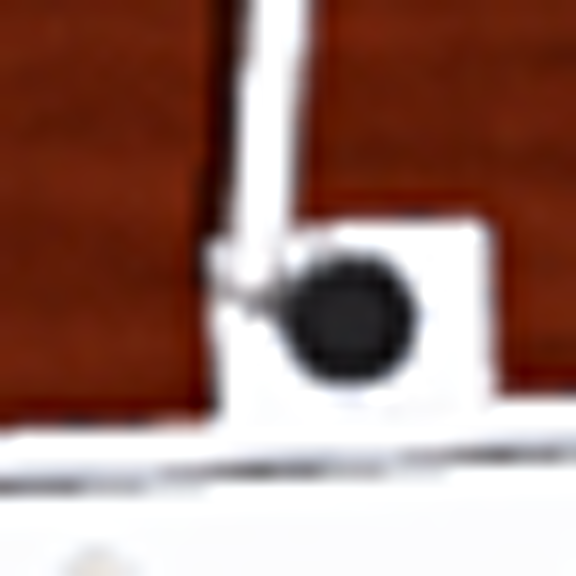

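Call:
move_arm:
  series:
    - [0.003,-0.001,0,0,0,0,1]
    - [0.003,-0.001,0,0,0,0,1]
    - [0.003,-0.0005,0,0,0,0,1]
    - [0,0,0,0,0,0,1]
    - [0,0,0,0,0,0,1]
    - [0,0,0,0,0,0,1]
    - [0,0,0,0,0,0,0.6]
    - [0,0,0,0,0,0,0.6]
    - [0,0,0,0,0,0,0.3]
    - [0,0,0,0,0,0,0.3]

```text
time_s: 20.13
ee_pos: [0.4196, 0.2255, 0.0064]
orientation: [-180.0, 0.0, 93.4]
contact_force: [-0.4, 0.1, 1.2]
width: 0.0576
```

```bash
python3 -c "
from h import *
to([.431,.1048,.007],93.4)
t=snap('top','t19.png');crop(t,'t19c.png',225,165,40,40,12)
s=snap('scene','s19.png');crop(s,'s19c.png',200,220,50,50,12)"
```

```text
shift tool mm [-121.2    4.2   -0.6]  rows>=3 turn rad [-0.0008  0.      0.0002] | now [0.4196 0.2255 0.0064] [-180.     0.    93.4] F [-0.4  0.1  1.2] w 0.0576 t 20.13
```

View pics/t19c.png

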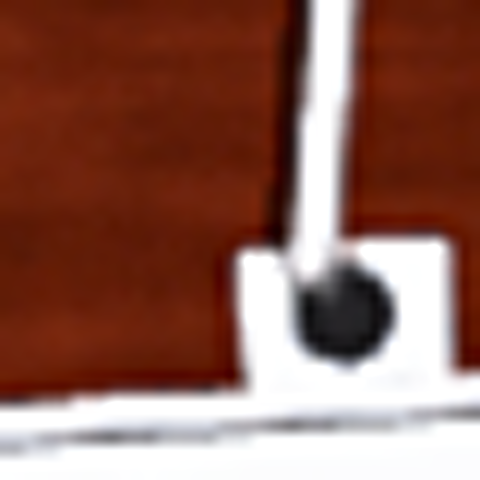

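View pics/s19c.png

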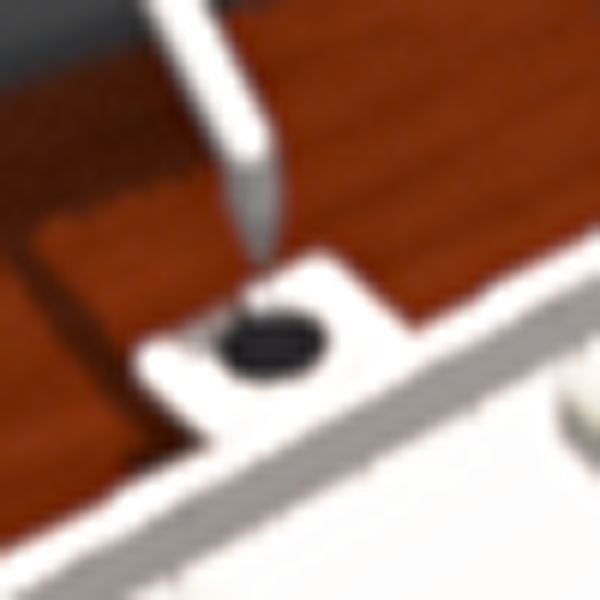

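Call:
move_arm:
  series:
    - [0,0,-0.005,0,0,0,0.3]
    - [0,0,-0.015,0,0,0,0.3]
    - [0,0,-0.03,0,0,0,0.3]
    - [0,0,-0.03,0,0,0,0.3]
    - [0,0,-0.03,0,0,0,0.3]
    - [0,0,-0.03,0,0,0,0.3]
    - [-0.03,0,0,0,0,0,0.3]
    - [-0.04,0,0,0,0,0,0.3]
    - [-0.04,0,0,0,0,0,0.3]
    - [-0.03,0,0,0,0,0,0.3]

```text
time_s: 21.07
ee_pos: [0.428, 0.0839, 0.1475]
orientation: [179.9, 0.0, 93.4]
contact_force: [0.7, 0.2, 0.4]
width: 0.0595
```

```bash
python3 -c "
from h import *
to([.525,-.133,.13],81.8)
t=snap('top','t20.png');crop(t,'t20c.png',190,160,260,180,3)
s=snap('scene','s20.png')"
```

```text
shift tool mm [-222.3   83.9   17.7]  rows>=6 turn rad [0.0009 0.0003 0.2028] | now [0.428  0.0839 0.1475] [179.9   0.   93.4] F [0.7 0.2 0.4] w 0.0595 t 21.07
```

View pics/t20c.png

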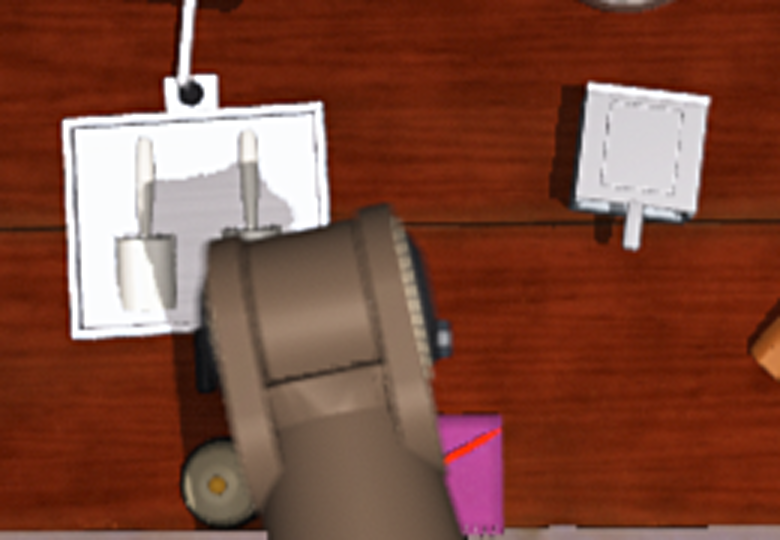

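View pics/s20.png

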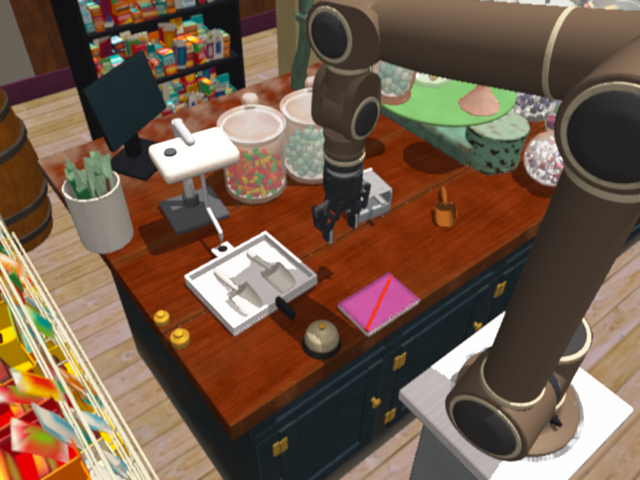

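Call:
move_arm:
  series:
    - [-0.0318,0.012,0,0,0,0,0.3]
    - [-0.0318,0.012,0,0,0,0,0.3]
    - [-0.0318,0.012,0,0,0,0,0.3]
    - [-0.0318,0.012,0,0,0,0,0.3]
    - [-0.0318,0.012,0,0,0,0,0.3]
    - [-0.0318,0.012,0,0,0,0,0.3]
    - [-0.0315,0.012,0,0,0,0.1,0.3]
    - [0,0,0,0,0,0.103,0.3]
    - [0,0,0,0,0,0,0.3]
    - [0,0,0,0,0,0,0.3]

```text
time_s: 22.0
ee_pos: [0.5252, -0.1307, 0.1467]
orientation: [-180.0, -0.0, 81.9]
contact_force: [-0.3, 0.2, -0.8]
width: 0.0598
```

Call:
move_arm:
  series:
    - [0,0,0,0,0,0,0.3]
    - [0,0,0,0,0,0,0.3]

```text
time_s: 22.17
ee_pos: [0.525, -0.13, 0.147]
orientation: [180.0, -0.0, 81.9]
contact_force: [-0.5, 0.4, -0.7]
width: 0.06
```

```bash
python3 -c "
from h import *
to([.525,-.133,.052],81.8)
s=snap('scene','s21.png');crop(s,'s21c.png',300,100,150,130,5)"
```

```text
shift tool mm [-3.   0.4 95. ]  rows>=3 turn rad [ 0.     -0.0002  0.0025] | now [ 0.525 -0.13   0.147] [180.   -0.   81.9] F [-0.5  0.4 -0.7] w 0.06 t 22.17
```

View pics/s21c.png

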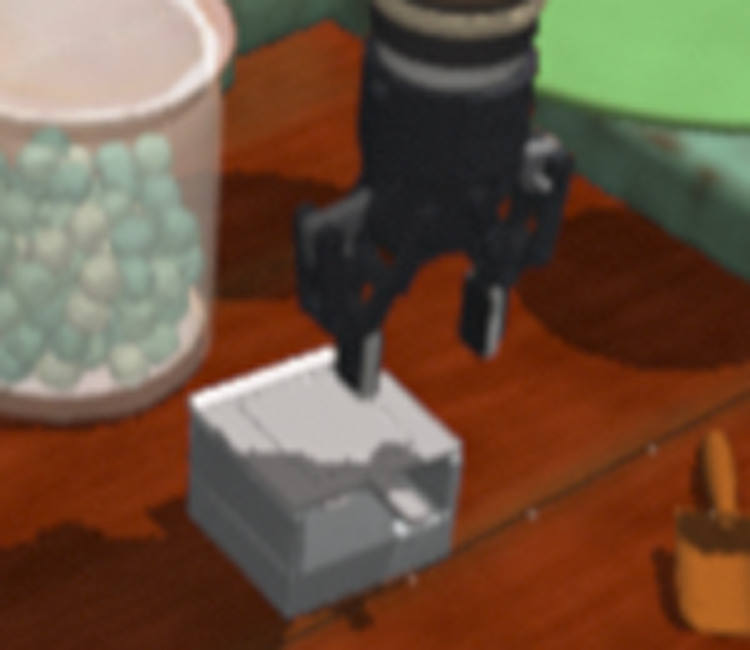

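Call:
move_arm:
  series:
    - [-0.003,0,0.02,0,0,0,0.3]
    - [0,0,0.025,0,0,0,0.3]
    - [0,0,0.025,0,0,0,0.3]
    - [0,0,0.015,0,0,0,0.3]
    - [0,0,0.008,0,0,0,0.3]
    - [0,0,0,0,0,0,0.3]
    - [0,0,0,0,0,0,0.3]
    - [0,0,0,0,0,0,0.3]
    - [0,0,0,0,0,0,0.3]

```text
time_s: 22.97
ee_pos: [0.5258, -0.1342, 0.0553]
orientation: [179.9, 0.0, 81.8]
contact_force: [0.3, -0.3, -0.2]
width: 0.0595
```

```bash
python3 -c "
from h import *
to([.525,-.133,.052],81.8)
s=snap('scene','s22.png');crop(s,'s22c.png',300,100,150,130,5)"
```

```text
shift tool mm [ 1.1 -1.   3.3]  rows>=1 turn rad [ 0.0024  0.0002 -0.0003] | now [ 0.5258 -0.1342  0.0553] [179.9   0.   81.8] F [ 0.3 -0.3 -0.2] w 0.0595 t 22.97
```

View pics/s22c.png

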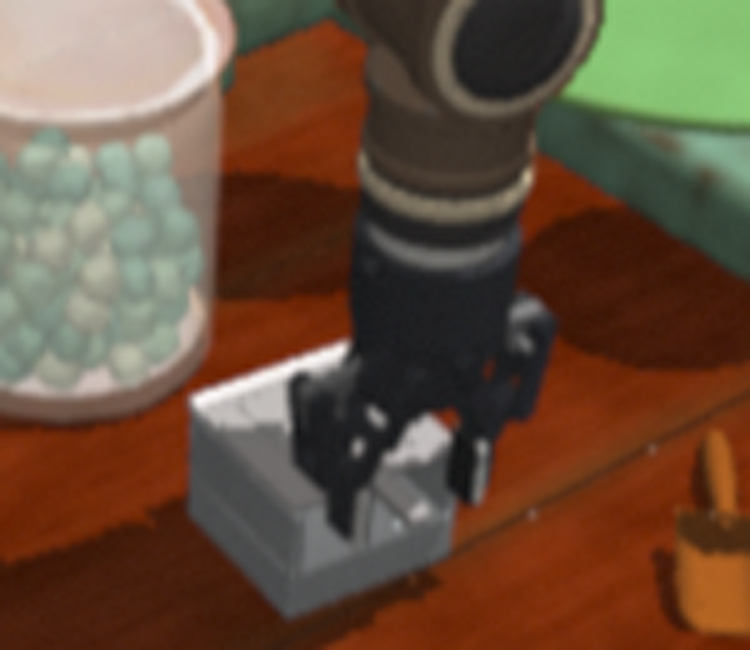

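Ear sits between the jaws; closing on it.

Call:
move_arm:
  series:
    - [0.001,-0.001,0.003,0,0,0,0.3]
    - [0,0,0,0,0,0,0.6]
    - [0,0,0,0,0,0,1]
    - [0,0,0,0,0,0,1]
    - [0,0,0,0,0,0,1]
    - [0,0,0,0,0,0,1]
    - [0,0,0,0,0,0,1]
    - [0,0,0,0,0,0,1]

```text
time_s: 23.68
ee_pos: [0.5241, -0.1319, 0.0509]
orientation: [180.0, -0.1, 81.8]
contact_force: [-1.0, 4.4, 2.4]
width: 0.0125
```

```bash
python3 -c "
from h import *
to([.525,-.133,.052],81.8)
o=manip.observe()['ee_pos']; r=.118
for th in range(0,116,10):
  a=np.radians(th); a2=np.radians(th+10)
  print(th, 'dfwd %.1f up %.1f'%(1000*r*(np.cos(a)-np.cos(a2)),1000*r*(np.sin(a2)-np.sin(a))))
"
```

```text
shift tool mm [-1.   1.  -1.1]  rows>=1 turn rad [ 0.     -0.0024  0.0002] | now [ 0.5241 -0.1319  0.0509] [ 1.80e+02 -1.00e-01  8.18e+01] F [-1.   4.4  2.4] w 0.0125 t 23.68
0 dfwd 1.8 up 20.5
10 dfwd 5.3 up 19.9
20 dfwd 8.7 up 18.6
30 dfwd 11.8 up 16.8
40 dfwd 14.5 up 14.5
50 dfwd 16.8 up 11.8
60 dfwd 18.6 up 8.7
70 dfwd 19.9 up 5.3
80 dfwd 20.5 up 1.8
90 dfwd 20.5 up -1.8
100 dfwd 19.9 up -5.3
110 dfwd 18.6 up -8.7
```

Call:
move_arm:
  series:
    - [0,0.0005,-0.0103,0,0,0,1]
    - [0,0.0013,-0.0102,0,0,0,1]
    - [0,0.0022,-0.01,0,0,0,1]
    - [0,0.0031,-0.0099,0,0,0,1]
    - [0,0.004,-0.0095,0,0,0,1]
    - [0,0.0047,-0.0091,0,0,0,1]
    - [0,0.0055,-0.0087,0,0,0,1]
    - [0,0.0063,-0.0081,0,0,0,1]
    - [0,0,0,0,0,0,1]
    - [0,0,0,0,0,0,1]

```text
time_s: 24.52
ee_pos: [0.5511, -0.1355, 0.1259]
orientation: [-179.9, -0.2, 81.8]
contact_force: [0.4, 5.0, -1.7]
width: 0.0126
```

```bash
python3 -c "
from h import *
to([.525,-.133,.052],81.8)
s=snap('scene','s23.png');crop(s,'s23c.png',300,100,150,130,5)"
```

```text
shift tool mm [ -1.4 -26.1  74. ]  rows>=2 turn rad [-0.0019 -0.0029  0.0002] | now [ 0.5511 -0.1355  0.1259] [-179.9   -0.2   81.8] F [ 0.4  5.  -1.7] w 0.0126 t 24.52
```

View pics/s23c.png

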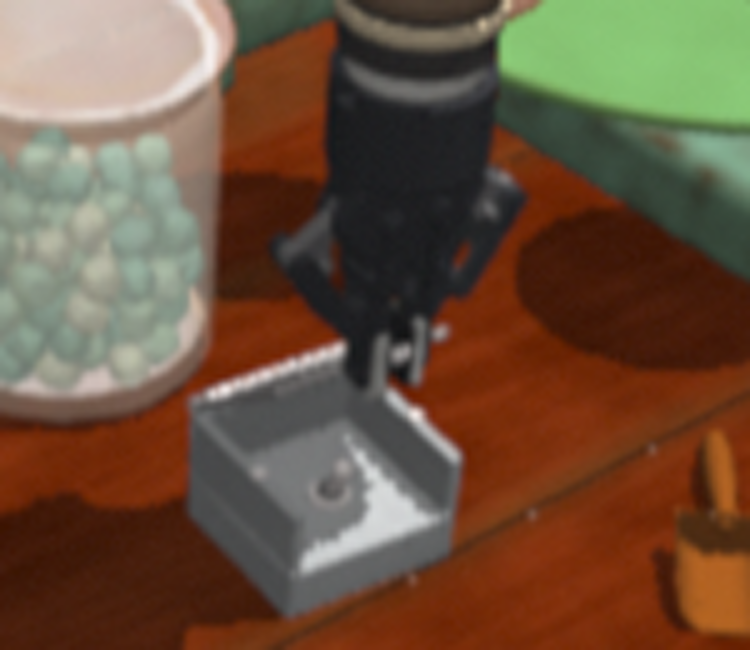

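```bash
python3 -c "
from h import *
t=load('top');s=np.load('/tmp/scene.npy',allow_pickle=True).item()
print('base front',onz(t,(402,161),0))
print('scene base front',onz(s,(322,181),0))
# rim front: top approx (408,150)? rim ellipse center (408,113) radius 37
print(tri(t,(408,113),s,(313,107)), [onz(t,(406,149),z) for z in (.1,.15,.2)])
"
python3 -c "
from h import *
crop(load('top'),'t24.png',350,60,110,190,4);"
```

```text
base front [ 0.73234764 -0.14954633  0.        ]
scene base front [ 0.74137604 -0.12532186  0.        ]
(array([ 0.79711192, -0.14010518,  0.19541263]), np.float64(0.00552912353497299)) [array([ 0.73729819, -0.14788697,  0.1       ]), array([ 0.72383541, -0.14147382,  0.15      ]), array([ 0.71037263, -0.13506067,  0.2       ])]
```

View pics/t24.png

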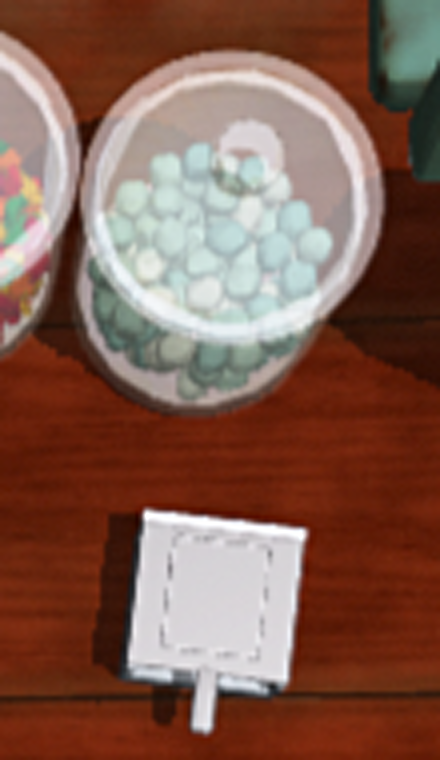

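Call:
move_arm:
  series:
    - [0,0.0069,-0.0076,0,0,0,1]
    - [0,0.0076,-0.0069,0,0,0,1]
    - [0,0.0081,-0.0062,0,0,0,1]
    - [0,0.0087,-0.0055,0,0,0,1]
    - [0,0.0091,-0.0047,0,0,0,1]
    - [0,0.0095,-0.004,0,0,0,1]
    - [0,0,0,0,0,0,1]
    - [0,0,0,0,0,0,1]

```text
time_s: 25.23
ee_pos: [0.6004, -0.1423, 0.1601]
orientation: [-179.8, -0.2, 81.8]
contact_force: [0.1, 6.3, -4.0]
width: 0.0127
```

```bash
python3 -c "
from h import *
to([.525,-.133,.052],81.8)
s=snap('scene','s25.png');crop(s,'s25c.png',270,80,180,150,4)"
```

```text
shift tool mm [ -1.9 -75.6 108.4]  rows>=4 turn rad [-0.0032 -0.0035  0.0006] | now [ 0.6004 -0.1423  0.1601] [-179.8   -0.2   81.8] F [ 0.1  6.3 -4. ] w 0.0127 t 25.23
```

View pics/s25c.png

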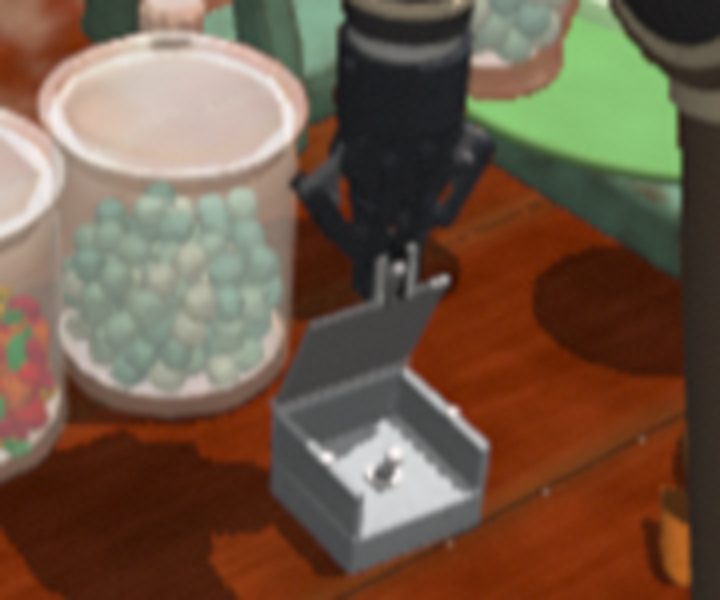

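Call:
move_arm:
  series:
    - [0,0.0098,-0.0031,0,0,0,1]
    - [0,0.01,-0.0022,0,0,0,1]
    - [0,0.0102,-0.0013,0,0,0,1]
    - [0,0.0103,-0.0005,0,0,0,1]
    - [0,0.0103,0.0005,0,0,0,1]
    - [0,0,0,0,0,0,1]
    - [0,0,0,0,0,0,1]

```text
time_s: 25.87
ee_pos: [0.65, -0.1491, 0.1665]
orientation: [-179.7, -0.2, 81.8]
contact_force: [-1.2, 7.7, -2.0]
width: 0.0126
```

```bash
python3 -c "
from h import *
to([.525,-.133,.052],81.8)
s=snap('scene','s26.png');crop(s,'s26c.png',270,80,180,150,4)"
```

```text
shift tool mm [  -2.3 -125.5  115.1]  rows>=5 turn rad [-0.0045 -0.0039  0.0008] | now [ 0.65   -0.1491  0.1665] [-179.7   -0.2   81.8] F [-1.2  7.7 -2. ] w 0.0126 t 25.87
```

View pics/s26c.png

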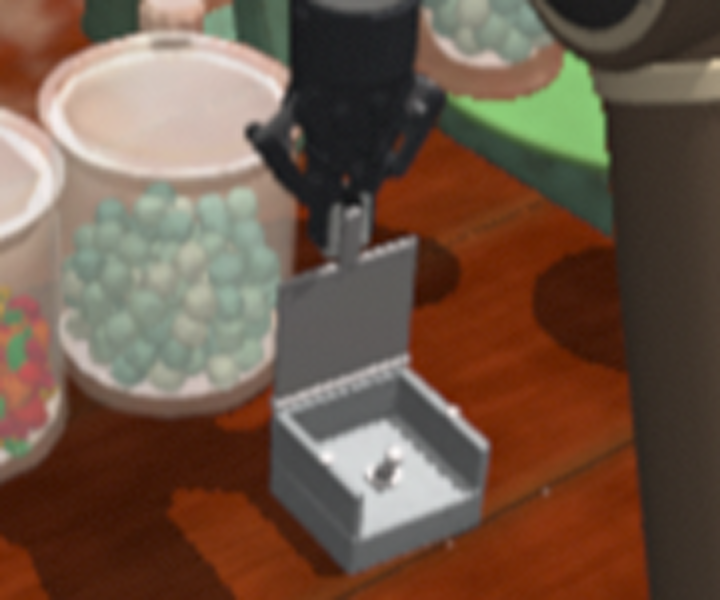

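Call:
move_arm:
  series:
    - [0,0,0,0,0,0,0.5]
    - [0,0,0,0,0,0,0.4]
    - [0,0,0,0,0,0,0.4]
    - [0,0,0,0,0,0,0.4]
    - [0,0,-0.01,0,0,0,0.4]
    - [0,0,-0.03,0,0,0,0.4]
    - [0,0,-0.03,0,0,0,0.4]
    - [0,0,0,0,0,0,0.4]

```text
time_s: 26.58
ee_pos: [0.6523, -0.1519, 0.2457]
orientation: [179.5, 0.1, 81.7]
contact_force: [0.3, 0.4, 0.3]
width: 0.0515
```

Call:
move_arm:
  series:
    - [0,-0.02,0,0,0,0,0.4]
    - [0,-0.03,0,0,0,0,0.6]
    - [0,-0.03,0,0,0,0,1]
    - [0,-0.03,0,0,0,0,1]
    - [0,0,0,0,0,0,1]
    - [0,0,0,0,0,0,1]
    - [0,0,0,0,0,0,1]
    - [0,0,0,0,0,0,1]

```text
time_s: 27.25
ee_pos: [0.543, -0.1359, 0.2385]
orientation: [179.9, 0.0, 81.8]
contact_force: [0.8, -0.3, 0.5]
width: 0.0003
```

```bash
python3 -c "
from h import *
h=np.array([.642,-.150]);X=np.array([.99,-.143])
p=h-.1*X; print(p)
to([*p,.044],81.8)
s=snap('scene','s27.png');crop(s,'s27c.png',270,80,180,150,4)
t=snap('top','t27.png');crop(t,'t27c.png',180,150,260,190,3)"
```

```text
[ 0.543  -0.1357]
shift tool mm [  0.2  -0.3 194.5]  rows>=5 turn rad [ 0.0013  0.0002 -0.0007] | now [ 0.543  -0.1359  0.2385] [179.9   0.   81.8] F [ 0.8 -0.3  0.5] w 0.0003 t 27.25
```

View pics/s27c.png

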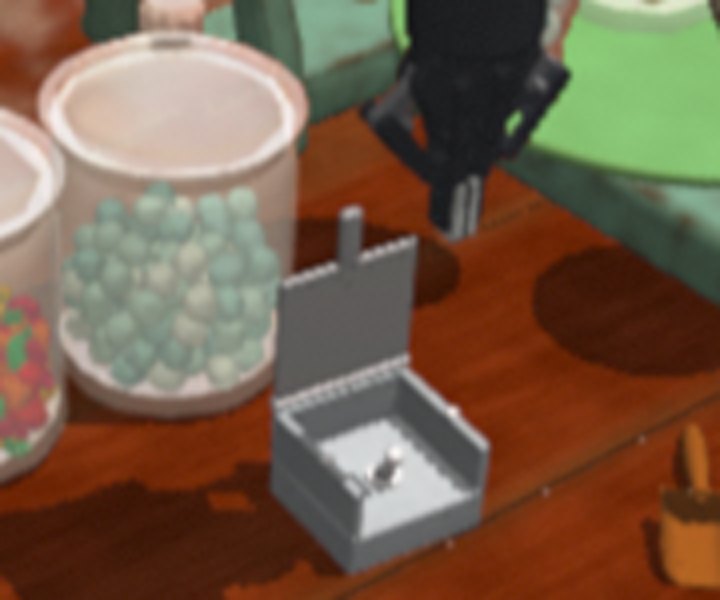

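View pics/t27c.png

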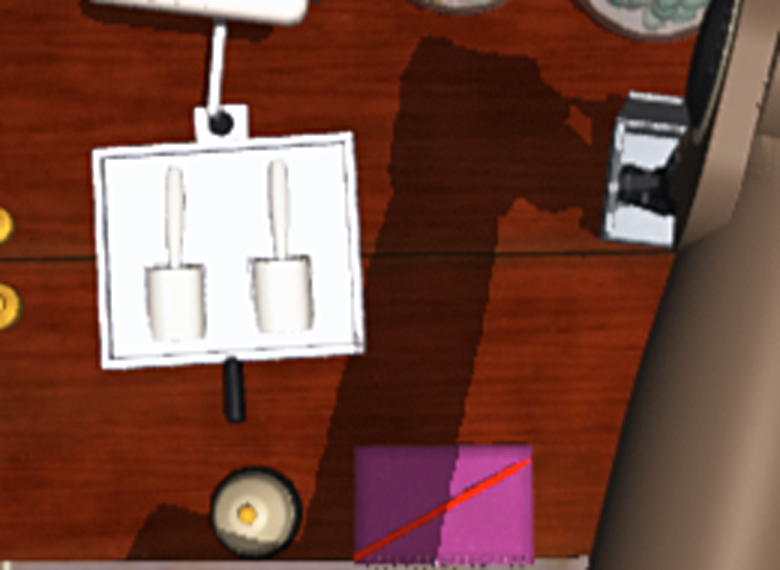

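```bash
python3 -c "
from h import *
s=load('scene'); print(onz(s,(270+395/4-.4,80+452/4-.4),.057)); print(proj(s,[.578,-.1408,.057]))
crop(s,'s27d.png',335,165,60,60,12)"
```

```text
[ 0.57722016 -0.14156139  0.057     ]
[367.91344417 192.55984628]
```

View pics/s27d.png

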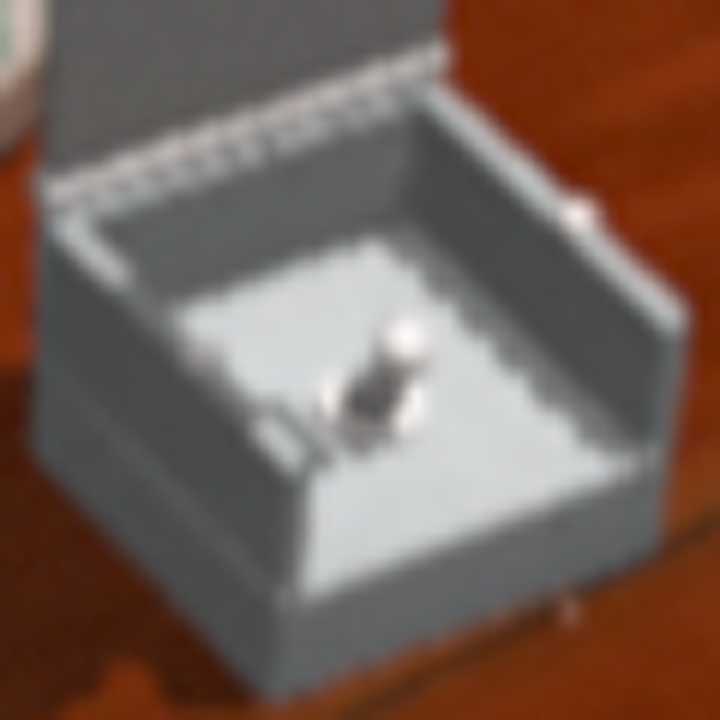

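Call:
move_arm:
  series:
    - [0,0,0.03,0,0,0,1]
    - [0,0,0.035,0,0,0,1]
    - [0,0,0.035,0,0,0,1]
    - [0,0,0.035,0,0,0,1]
    - [0,0,0.03,0,0,0,1]
    - [0,0,0.02,0,0,0,1]
    - [0,0,0.008,0,0,0,1]
    - [0,0,0,0,0,0,1]
    - [0,0,0,0,0,0,1]
    - [0,0,0,0,0,0,1]

```text
time_s: 28.18
ee_pos: [0.5434, -0.1359, 0.0468]
orientation: [179.9, 0.0, 81.8]
contact_force: [0.6, -0.6, -0.1]
width: 0.0001
```

```bash
python3 -c "
from h import *
to([.543,-.1357,.044],81.8)
s=snap('scene','s28.png');crop(s,'s28c.png',300,110,120,110,6)"
```

```text
shift tool mm [ 0.2 -0.4  2.8]  rows>=1 turn rad [ 0.0026  0.0003 -0.0006] | now [ 0.5434 -0.1359  0.0468] [179.9   0.   81.8] F [ 0.6 -0.6 -0.1] w 0.0001 t 28.18
```

View pics/s28c.png

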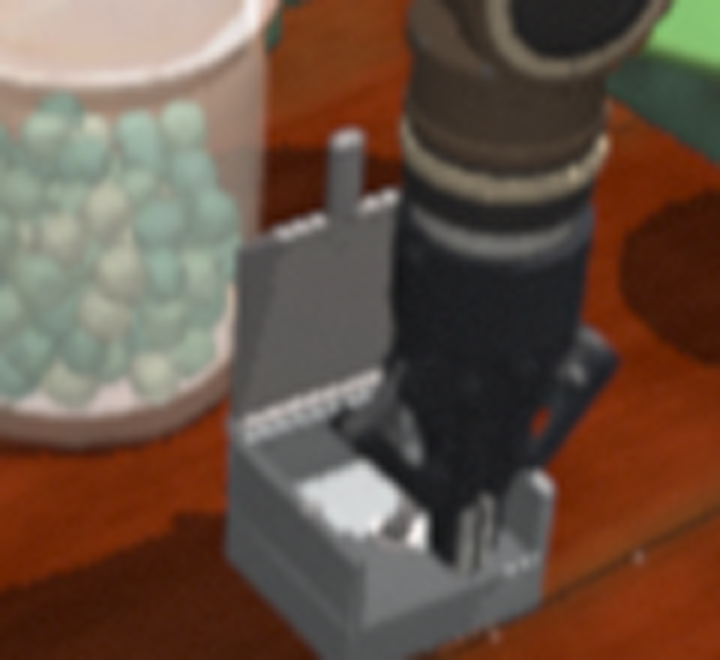

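Call:
move_arm:
  series:
    - [0,0,0.002,0,0,0,1]
    - [0,0.006,0,0,0,0,1]
    - [0,0.006,0,0,0,0,1]
    - [0,0.005,0,0,0,0,1]
    - [0,0.005,0,0,0,0,1]
    - [0,0.004,0,0,0,0,1]
    - [0,0,0,0,0,0,1]
    - [0,0,0,0,0,0,1]

```text
time_s: 28.9
ee_pos: [0.568, -0.1393, 0.0429]
orientation: [180.0, 0.0, 81.8]
contact_force: [-0.0, -0.5, -0.6]
width: -0.0001
```

```bash
python3 -c "
from h import *
to([.5770,-.1406,.044],81.8)
s=snap('scene','s29.png');crop(s,'s29c.png',300,110,120,110,6)"
```

```text
shift tool mm [ 0.   9.1 -1.1]  rows>=1 turn rad [ 0.0001  0.     -0.0006] | now [ 0.568  -0.1393  0.0429] [180.    0.   81.8] F [-0.  -0.5 -0.6] w -0.0001 t 28.9
```

View pics/s29c.png

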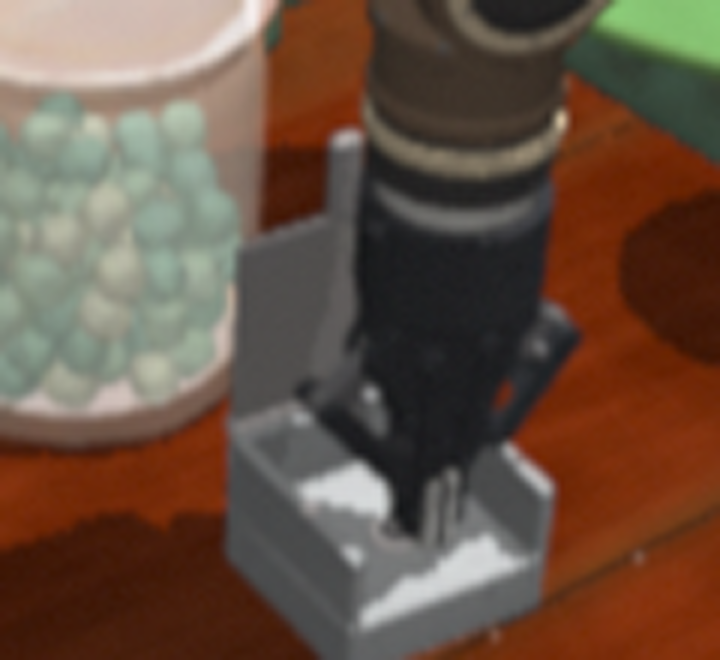

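Call:
move_arm:
  series:
    - [0,0.003,0,0,0,0,1]
    - [0,0.003,0,0,0,0,1]
    - [0,0.003,0,0,0,0,1]
    - [0,0,0,0,0,0,1]
    - [0,0,0,0,0,0,1]

```text
time_s: 29.37
ee_pos: [0.5765, -0.1405, 0.043]
orientation: [-180.0, -0.0, 81.8]
contact_force: [-1.8, 0.4, 0.9]
width: 0.0001
```

Call:
move_arm:
  series:
    - [0,0.002,0,0,0,0,1]
    - [0,0.001,0,0,0,0,1]
    - [0,0,0,0,0,0,1]
    - [0,0,0,0,0,0,1]

```text
time_s: 29.7
ee_pos: [0.5772, -0.1406, 0.0427]
orientation: [-179.7, -0.0, 81.8]
contact_force: [-9.3, 1.5, 5.0]
width: 0.0002
```

```bash
python3 -c "
from h import *
to([.5770,-.1406,.044],81.8)
s=snap('scene','s30.png');crop(s,'s30c.png',300,110,120,110,6)"
```

```text
shift tool mm [-0.  -0.2 -1.3]  rows>=1 turn rad [-0.0044 -0.0001 -0.0007] | now [ 0.5772 -0.1406  0.0427] [-179.7   -0.    81.8] F [-9.3  1.5  5. ] w 0.0002 t 29.7
```

View pics/s30c.png

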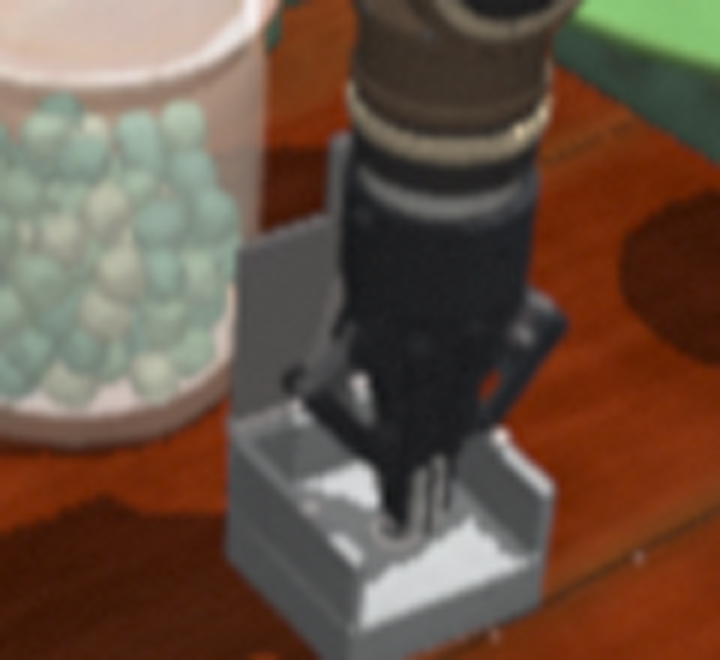

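Call:
move_arm:
  series:
    - [0,-0.01,0,0,0,0,1]
    - [0,-0.015,0,0,0,0,1]
    - [0,-0.01,0,0,0,0,1]
    - [0,0,-0.03,0,0,0,1]
    - [0,0,-0.04,0,0,0,1]
    - [0,0,-0.04,0,0,0,1]
    - [0,0,-0.04,0,0,0,1]
    - [0,0,-0.04,0,0,0,1]
    - [0,0,0,0,0,0,1]
    - [0,0,0,0,0,0,1]

```text
time_s: 30.58
ee_pos: [0.5463, -0.1364, 0.2365]
orientation: [179.6, 0.0, 81.8]
contact_force: [0.2, 0.3, -1.3]
width: 0.0001
```

```bash
python3 -c "
from h import *
to([.650,-.149,.240],81.8)
s=snap('scene','s31.png');crop(s,'s31c.png',300,110,120,110,6)"
```

```text
shift tool mm [  2.4 104.4  -2.8]  rows>=3 turn rad [ 0.007   0.0006 -0.0007] | now [ 0.5463 -0.1364  0.2365] [179.6   0.   81.8] F [ 0.2  0.3 -1.3] w 0.0001 t 30.58
```

View pics/s31c.png

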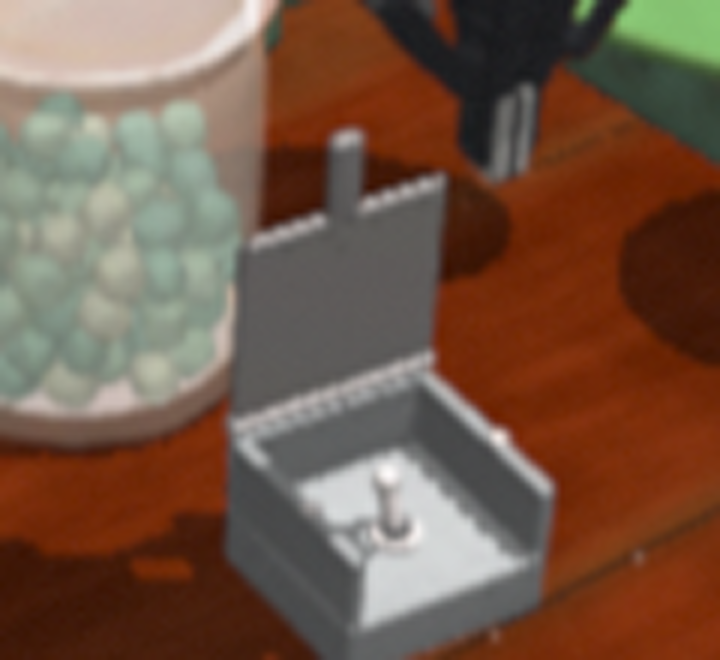

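```bash
python3 -c "
from h import *
s=load('scene');h=np.array([.642,-.150]);X=np.array([.99,-.143])
for a in (0,.4,.6,.8):
  q=h+(-.054+.027*np.sin(a-.4))*X; print(a,proj(s,[*q,.032+.027*np.cos(a-.4)]))
print('flap tip dirs',[ (a,proj(s,[*(h-.133*np.cos(np.radians(a))*X),.07+.133*np.sin(np.radians(a))])) for a in (85,90,95,100)])
"
```

```text
0 [367.86725302 192.57865354]
0.4 [365.60266827 189.60398332]
0.6 [364.41221142 188.60409754]
0.8 [363.24823991 187.9855145 ]
flap tip dirs [(85, array([359.7326039 , 132.60720787])), (90, array([357.11141117, 130.08176456])), (95, array([354.49440921, 127.94178312])), (100, array([351.90492374, 126.20010822]))]
```

The tip pixel reads about 0.6–0.7 rad, which is marginal against 0.6, so I'll push it once more, a bit higher on the lever.

Call:
move_arm:
  series:
    - [0.001,-0.003,0.03,0,0,0,1]
    - [0,0,0.035,0,0,0,1]
    - [0,0,0.035,0,0,0,1]
    - [0,0,0.035,0,0,0,1]
    - [0,0,0.03,0,0,0,1]
    - [0,0,0.02,0,0,0,1]
    - [0,0,0,0,0,0,1]
    - [0,0,0,0,0,0,1]
    - [0,0,0,0,0,0,1]
    - [0,0,0,0,0,0,1]

```text
time_s: 31.47
ee_pos: [0.5431, -0.1348, 0.0497]
orientation: [179.9, 0.0, 81.8]
contact_force: [0.2, -0.5, 0.4]
width: -0.0001
```

```bash
python3 -c "
from h import *
to([.5806,-.1411,.048],81.8)"
```

```text
shift tool mm [-0.8 38.   1.8]  rows>=1 turn rad [ 0.0025  0.0003 -0.0007] | now [ 0.5431 -0.1348  0.0497] [179.9   0.   81.8] F [ 0.2 -0.5  0.4] w -0.0001 t 31.47
```

Call:
move_arm:
  series:
    - [-0.001,0.008,0.001,0,0,0,1]
    - [0,0.008,0,0,0,0,1]
    - [0,0.008,0,0,0,0,1]
    - [0,0.006,0,0,0,0,1]
    - [0,0.003,0,0,0,0,1]
    - [0,0.002,0,0,0,0,1]
    - [0,0,0,0,0,0,1]
    - [0,0,0,0,0,0,1]

```text
time_s: 32.13
ee_pos: [0.5764, -0.1405, 0.0468]
orientation: [-180.0, -0.0, 81.8]
contact_force: [-0.5, 0.3, -0.9]
width: 0.0002
```

Call:
move_arm:
  series:
    - [0,0.002,0,0,0,0,1]
    - [0,0.001,0,0,0,0,1]
    - [0,0,0,0,0,0,1]
    - [0,0,0,0,0,0,1]

```text
time_s: 32.47
ee_pos: [0.5784, -0.1408, 0.0467]
orientation: [-179.9, -0.0, 81.8]
contact_force: [-5.4, 0.8, 0.2]
width: -0.0004
```

Call:
move_arm:
  series:
    - [0,0.001,0,0,0,0,1]
    - [0,0.001,0,0,0,0,1]
    - [0,0,0,0,0,0,1]
    - [0,0,0,0,0,0,1]

```text
time_s: 32.8
ee_pos: [0.5787, -0.1408, 0.0466]
orientation: [-179.7, -0.0, 81.8]
contact_force: [-9.5, 1.3, 4.5]
width: -0.0001
```

Call:
move_arm:
  series:
    - [0,0.002,0,0,0,0,1]
    - [0,0,0,0,0,0,1]
    - [0,0,0,0,0,0,1]

```text
time_s: 33.05
ee_pos: [0.5789, -0.1408, 0.0465]
orientation: [-179.5, -0.0, 81.8]
contact_force: [-17.0, 2.1, 8.7]
width: -0.0001
```

Call:
move_arm:
  series:
    - [0,-0.012,0,0,0,0,1]
    - [0,-0.015,0,0,0,0,1]
    - [0,-0.012,0,0,0,0,1]
    - [0,0,-0.03,0,0,0,1]
    - [0,0,-0.04,0,0,0,1]
    - [0,0,-0.04,0,0,0,1]
    - [0,0,-0.04,0,0,0,1]
    - [0,0,-0.04,0,0,0,1]
    - [0,0,0,0,0,0,1]
    - [0,0,0,0,0,0,1]

```text
time_s: 33.88
ee_pos: [0.547, -0.1365, 0.2407]
orientation: [179.5, 0.0, 81.8]
contact_force: [-0.7, 0.2, -1.1]
width: -0.0001
```

```bash
python3 -c "
from h import *
to([.650,-.149,.240],81.8)
s=snap('scene','s32.png');crop(s,'s32c.png',300,110,120,110,6)
t=snap('top','t32.png');crop(t,'t32c.png',180,150,260,190,3)"
```

```text
shift tool mm [  2.4 103.8   1.5]  rows>=3 turn rad [ 0.0079  0.0007 -0.0007] | now [ 0.547  -0.1365  0.2407] [179.5   0.   81.8] F [-0.7  0.2 -1.1] w -0.0001 t 33.88
```

View pics/s32c.png

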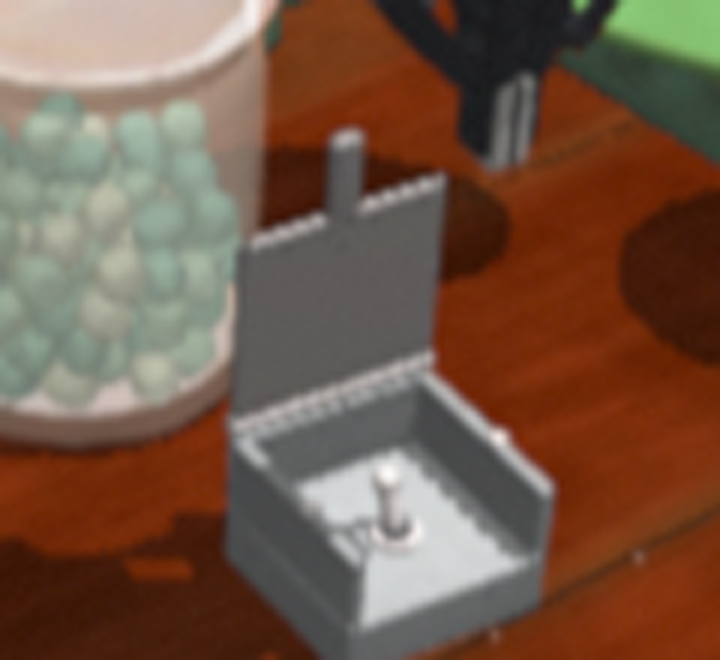

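View pics/t32c.png

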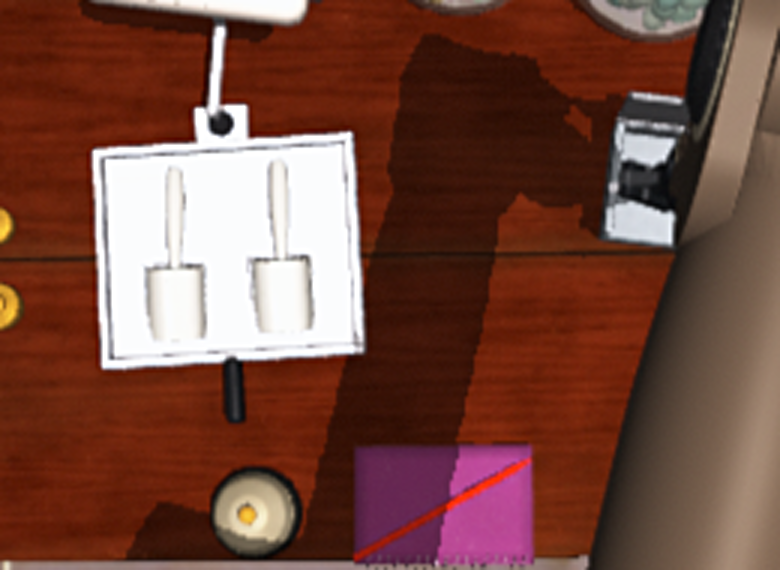

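Call:
move_arm:
  series:
    - [0,0,-0.01,0,0,0,0.4]
    - [0.001,0.026,0,0,0,0,0.4]
    - [0.001,0.026,0,0,0,0,0.4]
    - [0,0.026,0,0,0,0,0.4]
    - [0,0.026,0,0,0,0,0.4]
    - [0,0,0,0,0,0,0.4]
    - [0,0,0,0,0,0,0.4]
    - [0,0,0,0,0,0,0.4]

```text
time_s: 34.65
ee_pos: [0.6474, -0.1488, 0.2461]
orientation: [-179.9, -0.0, 81.8]
contact_force: [0.4, 0.9, 0.7]
width: 0.0511
```

```bash
python3 -c "
from h import *
to([.650,-.149,.1665],81.8)
s=snap('scene','s33.png');crop(s,'s33c.png',300,80,120,110,6)"
```

```text
shift tool mm [ 0.1  2.8 79.6]  rows>=2 turn rad [-0.0023 -0.0002 -0.0007] | now [ 0.6474 -0.1488  0.2461] [-179.9   -0.    81.8] F [0.4 0.9 0.7] w 0.0511 t 34.65
```

View pics/s33c.png

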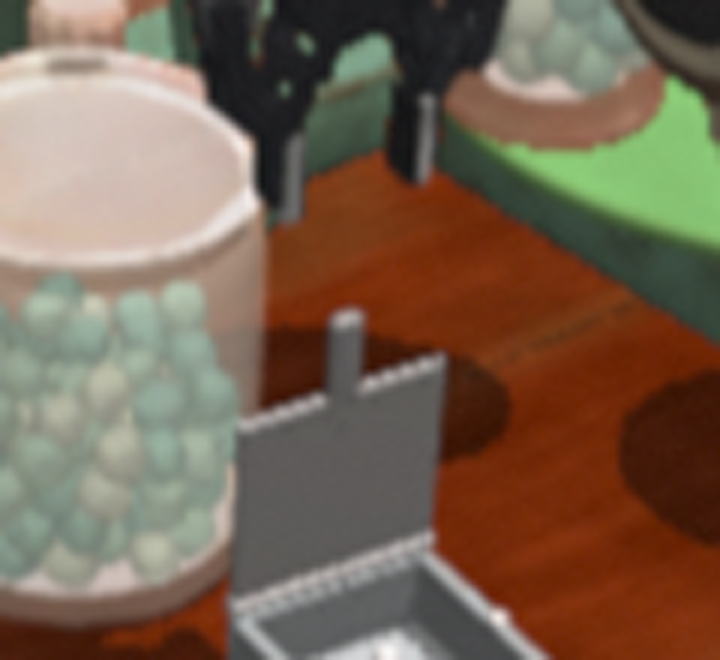

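Call:
move_arm:
  series:
    - [0,0.0025,0.02,0,0,0,0.4]
    - [0,0,0.025,0,0,0,0.4]
    - [0,0,0.02,0,0,0,0.4]
    - [0,0,0.01,0,0,0,0.4]
    - [0,0,0,0,0,0,0.4]
    - [0,0,0,0,0,0,0.4]
    - [0,0,0,0,0,0,0.4]

```text
time_s: 35.28
ee_pos: [0.6509, -0.1494, 0.1741]
orientation: [179.9, 0.0, 81.8]
contact_force: [-1.0, 0.3, 0.3]
width: 0.0513
```

```bash
python3 -c "
from h import *
to([.650,-.149,.1665],81.8)"
```

```text
shift tool mm [ 0.3 -0.9  7.6]  rows>=1 turn rad [ 0.0024  0.0002 -0.0008] | now [ 0.6509 -0.1494  0.1741] [179.9   0.   81.8] F [-1.   0.3  0.3] w 0.0513 t 35.28
```

Call:
move_arm:
  series:
    - [0,0,0.005,0,0,0,0.4]
    - [0,0,0,0,0,0,0.4]
    - [0,0,0,0,0,0,1]
    - [0,0,0,0,0,0,1]
    - [0,0,0,0,0,0,1]
    - [0,0,0,0,0,0,1]
    - [0,0,0,0,0,0,1]

```text
time_s: 35.87
ee_pos: [0.6508, -0.149, 0.1675]
orientation: [180.0, -0.0, 81.8]
contact_force: [0.6, 1.6, 2.2]
width: 0.0126
```

Call:
move_arm:
  series:
    - [0,-0.0103,0,0,0,0,1]
    - [0,-0.0103,0.0005,0,0,0,1]
    - [0,-0.0102,0.0013,0,0,0,1]
    - [0,-0.01,0.0022,0,0,0,1]
    - [0,-0.0098,0.0031,0,0,0,1]
    - [0,-0.0095,0.004,0,0,0,1]
    - [0,-0.0091,0.0047,0,0,0,1]
    - [0,-0.0087,0.0055,0,0,0,1]
    - [0,0,0,0,0,0,1]
    - [0,0,0,0,0,0,1]

```text
time_s: 36.7
ee_pos: [0.5739, -0.1384, 0.1483]
orientation: [179.8, 0.0, 81.8]
contact_force: [-3.5, 1.0, 12.0]
width: 0.0121
```

```bash
python3 -c "
from h import *
to([.5241,-.132,.051],81.8)
s=snap('scene','s34.png');crop(s,'s34c.png',280,80,130,110,6)"
```

```text
shift tool mm [ -0.8 -50.6  97.1]  rows>=3 turn rad [ 0.004   0.0005 -0.0008] | now [ 0.5739 -0.1384  0.1483] [179.8   0.   81.8] F [-3.5  1.  12. ] w 0.0121 t 36.7
```

View pics/s34c.png

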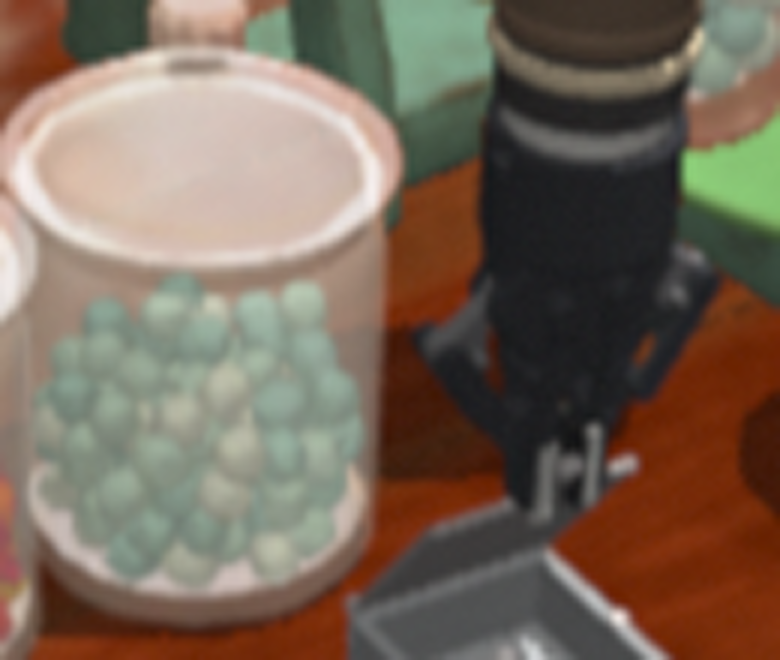

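Call:
move_arm:
  series:
    - [0,-0.0081,0.0064,0,0,0,1]
    - [0,-0.0075,0.0071,0,0,0,1]
    - [0,-0.0068,0.0077,0,0,0,1]
    - [0,-0.0061,0.0083,0,0,0,1]
    - [0,-0.0054,0.0088,0,0,0,1]
    - [0,-0.0046,0.0092,0,0,0,1]
    - [0,-0.0038,0.0096,0,0,0,1]
    - [0,-0.0029,0.0099,0,0,0,1]
    - [0,0,0,0,0,0,1]
    - [0,0,0,0,0,0,1]

```text
time_s: 37.58
ee_pos: [0.5278, -0.1321, 0.0792]
orientation: [-179.9, 0.1, 81.8]
contact_force: [-5.9, -1.4, 5.3]
width: 0.0126
```

```bash
python3 -c "
from h import *
to([.5241,-.132,.051],81.8)
s=snap('scene','s35.png');crop(s,'s35c.png',300,100,120,110,6)"
```

```text
shift tool mm [-0.4 -3.7 28.2]  rows>=1 turn rad [-0.0011  0.0013 -0.0008] | now [ 0.5278 -0.1321  0.0792] [-1.799e+02  1.000e-01  8.180e+01] F [-5.9 -1.4  5.3] w 0.0126 t 37.58
```

View pics/s35c.png

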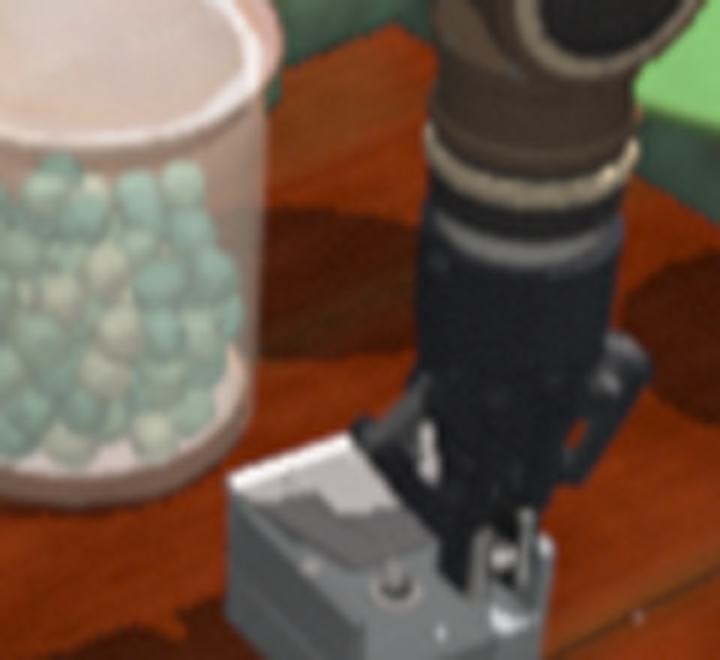

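Call:
move_arm:
  series:
    - [0,-0.002,0.01,0,0,0,1]
    - [0,-0.0012,0.0095,0,0,0,1]
    - [0,0,0.0065,0,0,0,1]
    - [0,0,0.002,0,0,0,1]
    - [0,0,0,0,0,0,1]
    - [0,0,0,0,0,0,1]
    - [0,0,0,0,0,0,1]

```text
time_s: 38.22
ee_pos: [0.5248, -0.1317, 0.0524]
orientation: [-180.0, 0.1, 81.8]
contact_force: [-9.1, -1.2, 12.1]
width: 0.0123
```

```bash
python3 -c "
from h import *
to([.5241,-.132,.051],81.8)
s=snap('scene','s36.png');crop(s,'s36c.png',300,100,120,110,6)"
```

```text
shift tool mm [-0.4 -0.7  1.4]  rows>=1 turn rad [-0.0007  0.0015 -0.0008] | now [ 0.5248 -0.1317  0.0524] [-1.80e+02  1.00e-01  8.18e+01] F [-9.1 -1.2 12.1] w 0.0123 t 38.22
```

View pics/s36c.png

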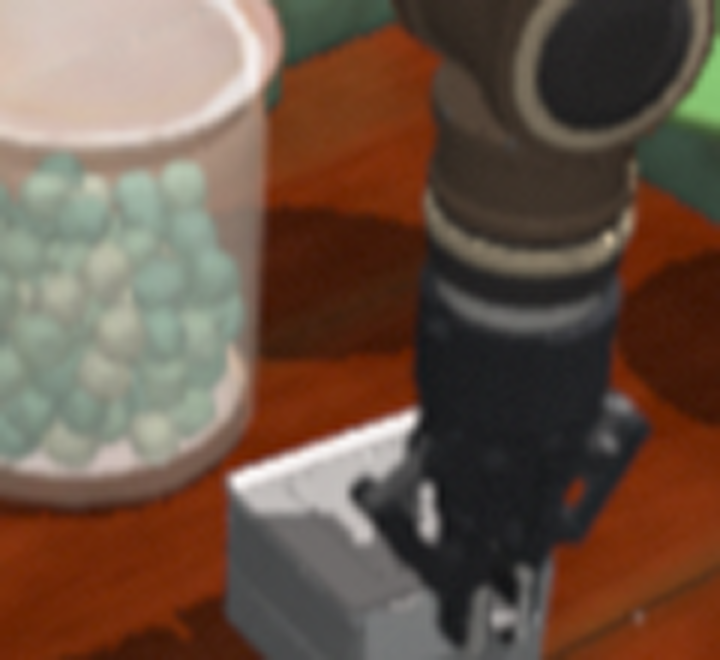

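Call:
move_arm:
  series:
    - [0,0,0.001,0,0,0,1]
    - [0,0,0,0,0,0,1]
    - [0,0,0,0,0,0,0.4]
    - [0,0,0,0,0,0,0.3]
    - [0,0,0,0,0,0,0.3]
    - [0,0,0,0,0,0,0.3]
    - [0,0,-0.02,0,0,0,0.3]
    - [0,0,-0.04,0,0,0,0.3]
    - [0,0,-0.04,0,0,0,0.3]
    - [0,0,-0.03,0,0,0,0.3]

```text
time_s: 39.1
ee_pos: [0.5259, -0.1312, 0.1824]
orientation: [179.9, 0.0, 81.8]
contact_force: [0.7, 0.7, -0.0]
width: 0.0597
```

Call:
move_arm:
  series:
    - [0,-0.03,0,0,0,0,0.3]
    - [0,-0.04,0,0,0,0,0.3]
    - [0,-0.04,0,0,0,0,0.3]
    - [-0.03,-0.02,0,0,0,0,0.3]
    - [-0.04,0,0,0,0,0,0.3]
    - [-0.04,0,0,0,0,0,0.3]
    - [-0.04,0,0,0,0,0,0.3]
    - [-0.04,0,0,0,0,0,0.3]
    - [0,0,0,0,0,0,0.3]
    - [0,0,0,0,0,0,0.3]

```text
time_s: 39.93
ee_pos: [0.3691, -0.3023, 0.1792]
orientation: [-180.0, -0.0, 81.5]
contact_force: [0.0, -0.0, 0.7]
width: 0.0598
```

```bash
python3 -c "
from h import *
to([.5241,-.132,.051],81.8)
s=snap('scene','s37.png');crop(s,'s37c.png',150,140,260,195,3)
t=snap('top','t37.png');crop(t,'t37c.png',180,150,260,190,3)
h=np.array([.642,-.150]);X=np.array([.99,-.143])
for a in (0,.06,.12,.2): print(a,[np.round(proj(d,[*(h-.133*np.cos(a)*X),.07+.133*np.sin(a)]),1) for d in (s,t)])
crop(s,'s37d.png',320,160,90,70,8);crop(t,'t37d.png',375,180,60,70,8)"
```

```text
shift tool mm [191.1 128.4 128.2]  rows>=7 turn rad [-0.0009 -0.0007 -0.0047] | now [ 0.3691 -0.3023  0.1792] [-180.    -0.    81.5] F [ 0.  -0.   0.7] w 0.0598 t 39.93
0 [array([384., 204.]), array([399.7, 242.9])]
0.06 [array([384.2, 201.4]), array([400.1, 242.5])]
0.12 [array([384.3, 198.6]), array([400.5, 241.9])]
0.2 [array([384.3, 194.8]), array([401.1, 240.8])]
```

View pics/s37c.png

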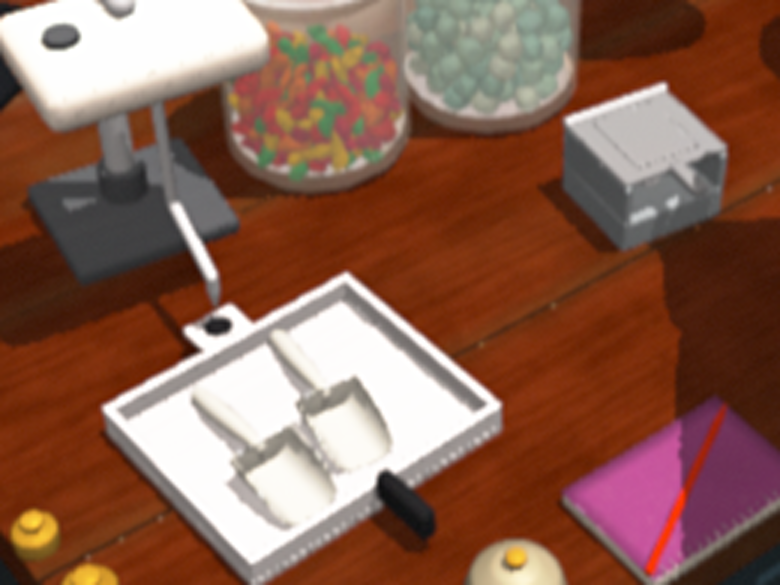

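View pics/t37c.png

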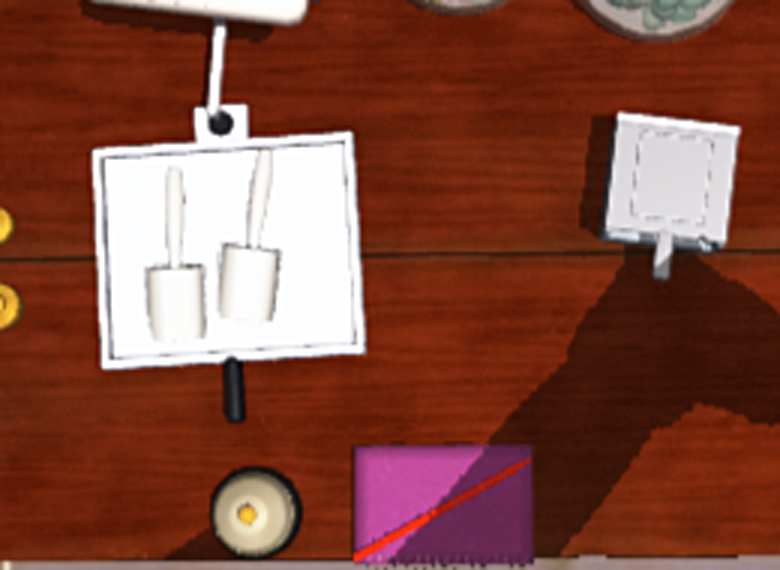

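View pics/s37d.png

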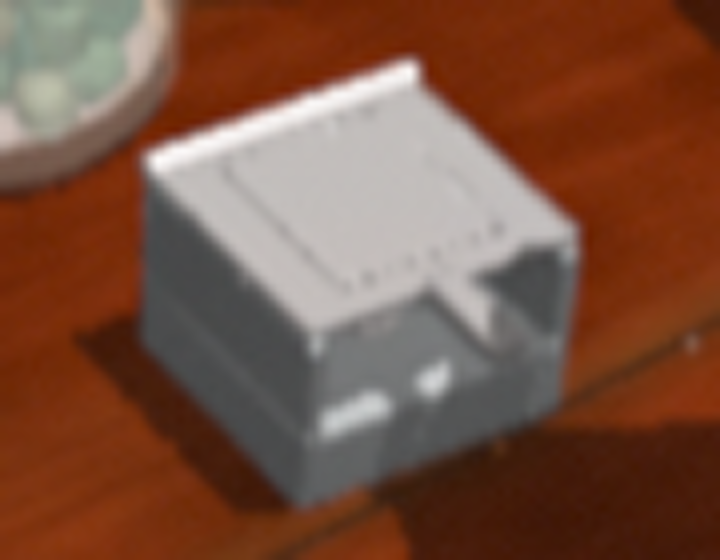

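```bash
python3 -c "
from h import *
s=load('scene');t=load('top')
T=lambda x,y:(180+(x+.5)/3-.5,150+(y+.5)/3-.5); S=lambda x,y:(150+(x+.5)/3-.5,140+(y+.5)/3-.5)
P={}
def q(n,a,b):
  p,e=tri(t,T(*a),s,S(*b)); P[n]=p; print(n,np.round(p,4),round(e,4))
q('mark',(221,124),(218,326))
q('FL',(93,150),(105,412));q('FR',(352,132),(347,274));q('NR',(364,351),(500,408));q('NL',(104,368),(255,577))
c=np.mean([P[k] for k in('FL','FR','NR','NL')],0); X=(P['mark']-c)[:2];X/=np.linalg.norm(X);Y=np.array([-X[1],X[0]])
print('c',c,'yaw',np.degrees(np.arctan2(X[1],X[0])))
q('R end',(265,152),(278,333));q('L end',(175,168),(199,390))
for n,e,l in(('R',(265,152),(246,321)),('L',(175,168),(178,341))):
  E=onz(t,T(*e),.014);L=onz(t,T(*l),.012);m=(E+L)[:2]/2-c[:2];print(n,'len',np.linalg.norm((E-L)[:2]),'tray xy',m@X,m@Y)
crop(s,'s38.png',180,220,140,110,5);crop(t,'t38.png',205,185,100,90,7)
"
```

```text
mark [0.6525 0.2361 0.0295] 0.0005
FL [0.6317 0.346  0.0239] 0.0022
FR [0.6443 0.1239 0.0267] 0.0004
NR [0.4574 0.1153 0.0246] 0.0009
NL [0.4446 0.3367 0.0148] 0.003
c [0.54451476 0.23048065 0.02249244] yaw 2.9875417750931192
R end [0.6292 0.1992 0.0182] 0.0013
L end [0.6167 0.2771 0.0153] 0.0018
R len 0.14672417720689257 tray xy 0.011844627217892133 -0.022640664816235532
L len 0.1493830854535436 tray xy 0.0007022567195559131 0.04609708545012176
```

View pics/s38.png

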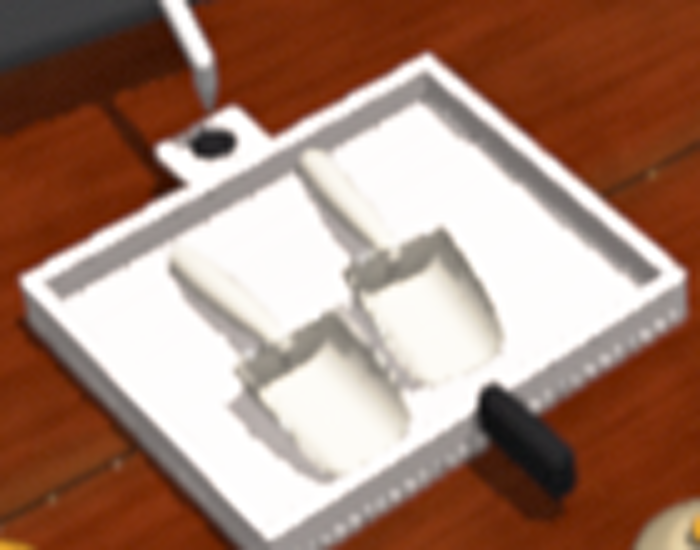

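View pics/t38.png

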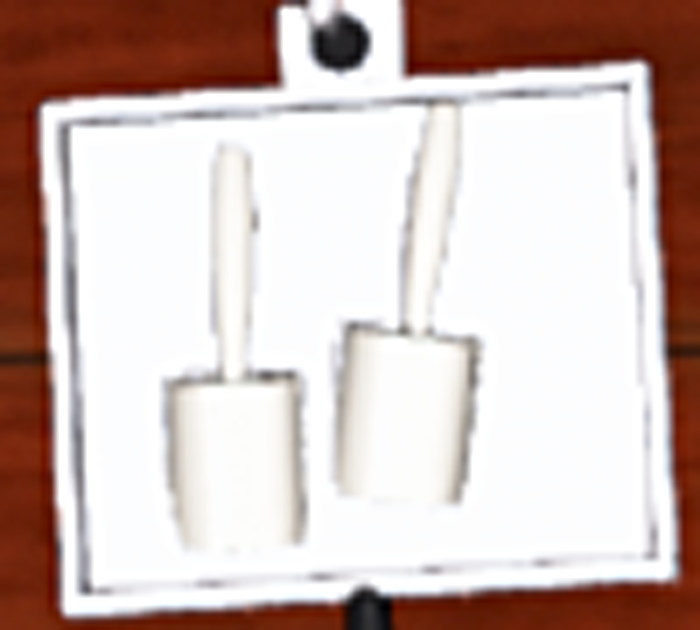

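```bash
python3 -c "
from h import *
print(manip.job_done())"
```

```text
the job is handed in; nothing more can be done
None
```

I handed the job in at about 40 s of the 208 s allowed. Only two steel scoops were out. I laid both in the tray and slid it by its handle until the mark was under the pointer. I then opened the guard, flipped the toggle on and shut the guard. I never worked on the brown scoop, the bell or the weights.

**Last checks:**
- **Mark:** about 2 mm from straight under the pointer, at height 0.0295 m. The two views of the pointer tip disagreed by 2–4 mm, against an allowed 12 mm.
- **Scoops:** both lie flat in the tray, with middles at (x, y) = (12, −23) mm and (1, +46) mm from its centre. The first was knocked about 2–3 cm aside after I had placed it. Its handle end now sits against the far wall, still within limits, so I left it.
- **Guard:** the ear tip is within a pixel or two of its shut position.
- **Toggle:** after the first push the camera put it at 0.6–0.7 rad, too close to the 0.6 limit. I pushed again until it met its stop (17 N, no more movement), but the image afterwards looked the same. That it is fully on therefore rests on reaching the stop, and I could not see it again once the guard was shut.
- **Other:** the tray's near-left corner measured 15 mm high instead of about 28 mm. The mark and the other corners read normal heights, so I took this for a pixel-picking error.

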